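# Raise the lamp rail at the sound desk and hang the work lanterns

## Task

Get the fold-up lamp rail at the sound desk ready for the night: pull up the spring plunger's T-handle and turn it a quarter turn into its rest notch so that it stays out, swing the rail up and over past its balance point until it lies open on its stop by itself, then turn the handle back so that the plunger drops fully home and locks the rail. Only after that hang every work lantern on the table by its bail, each on a hook of its own, and leave the lanterns hanging still. Do not displace the other things on the table.

Things in the scene. Friction and masses are not known exactly. Their poses are not given: they have to be found in the camera images.
- stand: fixed base of the fold-up lamp rail, steel plate 110 x 460 x 12 mm. Origin on the table under the middle of the hinge axis, which runs along its y at z = 85 mm; x points away from the robot (turned up to 0.15 rad), z up. Hinge posts at y = +-172 mm, 104 mm high. The spring plunger stands upright at x = 0, y = -235 mm
- rail (a joint): rail angle (rad): 0 folded flat towards the robot, pi/2 straight up, 1.92 open, leaning back on its end stop. Balance point within 0.15 of pi/2; it falls to the side it leans to. Bar: aluminium tube 18 mm thick, 325 mm long, along the stand's y, 150 mm from the hinge axis, on arms at y = +-145 mm. About 5 N lifts it. The plunger, when home, locks it at 0 or 1.92, with 0.1 play
- rail_grip (a point): middle of the 46 mm long black rubber sleeve (21 mm thick) round the bar, between the middle hook and the one on its +y side (45 mm from each): grip the bar here from above, fingers closing across it. The bar can turn between the fingers as the rail swings
- plunger (a joint): how far the spring plunger is pulled up (m): 0 home, 0.018 at most. Spring 5 N at home, 10 N at 13 mm. Its tip leaves the rail's index drum at 8 mm. It can be turned only while pulled up 13 mm or more; parked in its rest notch it stays at 0.0105
- plunger_turn (a joint): turn of the T-handle (rad), counter-clockwise seen from above: at 0 it can drop home; at 1.57 (a quarter turn) it drops 2.5 mm into the rest notch and stays out. End stops at -0.03 and 1.6. To leave the notch lift it 3 mm or more, turn it back to 0 and let it down
- t_handle (a point): centre of the plunger's black T-handle, a bar 48 mm long (along this point's x axis, which lies along the stand's x at turn 0), 12 mm thick, 18 mm high, 168 mm above the table when home; rises and turns with the plunger. Below the bar are 25 mm of free height above the square steel collar
- hook1 (a point): hook 1, at y = -90 mm on the bar: top of the 7 mm rod in the middle of its trough, where a bail rests, 38 mm from the bar's centre line. Rail open: rods point level to the robot (-x of the stand), this point is 225 mm above the table, the trough 16 mm long, the upturned tip ends 25 mm nearer the robot and 12 mm higher. Rail folded: rods point down
- hook2 (a point): hook 2, at y = 0 mm on the bar: top of the 7 mm rod in the middle of its trough, where a bail rests, 38 mm from the bar's centre line. Rail open: rods point level to the robot (-x of the stand), this point is 225 mm above the table, the trough 16 mm long, the upturned tip ends 25 mm nearer the robot and 12 mm higher. Rail folded: rods point down
- hook3 (a point): hook 3, at y = 90 mm on the bar: top of the 7 mm rod in the middle of its trough, where a bail rests, 38 mm from the bar's centre line. Rail open: rods point level to the robot (-x of the stand), this point is 225 mm above the table, the trough 16 mm long, the upturned tip ends 25 mm nearer the robot and 12 mm higher. Rail folded: rods point down
- lantern1: LED work lantern, about 240 g, or None if absent today. Squat upright cylinder 58 mm across, 60 mm high; a rigid steel wire bail (6 mm wire) arches over it in its own y-z plane; from the bail's apex rises a round black finger stem, 16 mm across, from z = 104 to 150 mm: grip that near z = 134 mm. Origin at the centre of the underside, z up
- lantern1_bail (a point): underside of that lantern's bail at its apex, (0, 0, 99 mm) in its frame, which comes to rest on a hook rod. The opening below it reaches down to the lid at z = 60 mm; the legs stand at y = +-24 mm (wire centre) up to z = 78 mm, then slope in to y = +-14 mm at z = 96 mm and to the apex
- lantern2: LED work lantern, about 240 g, or None if absent today. Squat upright cylinder 58 mm across, 60 mm high; a rigid steel wire bail (6 mm wire) arches over it in its own y-z plane; from the bail's apex rises a round black finger stem, 16 mm across, from z = 104 to 150 mm: grip that near z = 134 mm. Origin at the centre of the underside, z up
- lantern2_bail (a point): underside of that lantern's bail at its apex, (0, 0, 99 mm) in its frame, which comes to rest on a hook rod. The opening below it reaches down to the lid at z = 60 mm; the legs stand at y = +-24 mm (wire centre) up to z = 78 mm, then slope in to y = +-14 mm at z = 96 mm and to the apex
- lantern3: LED work lantern, about 240 g, or None if absent today. Squat upright cylinder 58 mm across, 60 mm high; a rigid steel wire bail (6 mm wire) arches over it in its own y-z plane; from the bail's apex rises a round black finger stem, 16 mm across, from z = 104 to 150 mm: grip that near z = 134 mm. Origin at the centre of the underside, z up
- lantern3_bail (a point): underside of that lantern's bail at its apex, (0, 0, 99 mm) in its frame, which comes to rest on a hook rod. The opening below it reaches down to the lid at z = 60 mm; the legs stand at y = +-24 mm (wire centre) up to z = 78 mm, then slope in to y = +-14 mm at z = 96 mm and to the apex
- tape_roll: bystander, leave it where it is: roll of grey tape, 104 mm across, 48 mm high; origin under its middle
- microphone: bystander, leave it where it is: hand microphone lying on the table, 165 mm long; origin under its tail
- di_box: bystander, leave it where it is: dark steel box 110 x 85 x 45 mm; origin under its middle
- mug: bystander, leave it where it is: white mug, 80 mm across, 90 mm high, handle at its +y; origin under its middle
- torch: bystander, leave it where it is: small aluminium torch standing on its 34 mm wide head, 110 mm high; origin under its middle
- screwdriver: bystander, leave it where it is: screwdriver lying on the table; origin under its middle
- battery_case: bystander, leave it where it is: grey plastic case 75 x 50 x 22 mm; origin under its middle

How it is judged:
On the way, in this order (a step that is already met when the one before it is completed fails the run):
1. the plunger is parked in its rest notch, pulled out and turned, with nobody holding it, the rail still folded (value of joint plunger above 0.008 m and value of joint plunger_turn above 1.3 rad and contact force between the fingers and plunger_turn below 0.2 N and value of joint rail below 0.3 rad), for 0.3 s.
2. the rail lies open on its stop by itself, the plunger still parked (value of joint rail above 1.85 rad and velocity of joint rail below 0.1 rad/s and contact force between the fingers and rail below 0.2 N and value of joint plunger above 0.008 m and value of joint plunger_turn above 1.3 rad), for 0.3 s.
3. the plunger is home again and locks the open rail (value of joint plunger below 0.004 m and value of joint rail above 1.8 rad and value of joint plunger_turn below 0.25 rad), for 0.3 s.
At the end, for the whole second after the job is handed in: the rail open (beyond 1.80 rad) and locked by the plunger (less than 4 mm out, turned back to within 0.25 rad); every lantern present hangs by its bail on a hook of its own (bail apex within 20 mm of the trough, bails more than 45 mm apart), upright within 0.35 rad and slower than 0.05 m/s (all of step 3 and (distance between lantern1_bail and hook1 below 0.02 m or distance between lantern1_bail and hook2 below 0.02 m or distance between lantern1_bail and hook3 below 0.02 m) and (distance between lantern2_bail and hook1 below 0.02 m or distance between lantern2_bail and hook2 below 0.02 m or distance between lantern2_bail and hook3 below 0.02 m) and (distance between lantern3_bail and hook1 below 0.02 m or distance between lantern3_bail and hook2 below 0.02 m or distance between lantern3_bail and hook3 below 0.02 m) and distance between lantern1_bail and lantern2_bail above 0.045 m and distance between each of lantern1_bail, lantern2_bail and lantern3_bail above 0.045 m and angle between each of lantern1, lantern2, lantern3's own z axis and vertical below 0.35 rad and linear speed of each of lantern1, lantern2, lantern3 below 0.05 m/s); the robot touches nothing.
It fails at once if another thing on the table was displaced by more than 50 mm (distance of any of tape_roll, microphone, di_box, mug, torch, screwdriver, battery_case from where it was at the start of the episode above 0.05 m).
It fails at once if a lantern was hung while the plunger was out or the rail not locked open (((distance between lantern1_bail and hook1 below 0.02 m or distance between lantern1_bail and hook2 below 0.02 m or distance between lantern1_bail and hook3 below 0.02 m) or (distance between lantern2_bail and hook1 below 0.02 m or distance between lantern2_bail and hook2 below 0.02 m or distance between lantern2_bail and hook3 below 0.02 m) or (distance between lantern3_bail and hook1 below 0.02 m or distance between lantern3_bail and hook2 below 0.02 m or distance between lantern3_bail and hook3 below 0.02 m)) and (value of joint plunger above 0.006 m or value of joint rail below 1.7 rad)).
Of lantern1, lantern2, lantern3 only 2 to 3 are there at a start; the rules pass over those that are not, and their reading is None.
At some moment in a run one of lantern1, lantern2, lantern3 may be knocked a few centimetres aside while the robot is not near it.
Once in a run the grip may slacken for a moment while it holds something.
It also fails if it takes over 210 s, if anything falls off the work surface, if the arm or the gripper's body presses on something with over 40 N, if the wrist force passes 120 N, or if a joint passes its speed limit or range.

## Robot

A 6-joint arm with a two-finger parallel gripper is mounted at the origin on the work surface. World frame = base frame: x ahead of the robot, y to its left, z up, the work surface at z = 0. Lengths are in m, angles in rad, forces in N, time in s.
With the tool pointing down it reaches from about 0.25 to 0.8 m from the base axis. Payload 8.5 kg.
Tool frame: the origin (TCP) lies midway between the tips of the shut fingers; the grasp point (between the pads) lies 19 mm behind it (manip.grip_point_offset is the distance from the TCP to the grasp point, in m); z points along the fingers, y is the line along which they close (so a half turn about z gives the same grasp; the last joint's range is limited). The gripper opens to 85 mm and grips with 20 to 120 N. Pads are 22 mm wide; open, the fingers measure 114 mm over their backs; the gripper's body (76 mm by 85 mm) begins 54 mm behind the grasp point. The pads swing forward as they close: fully open they stand 13 mm farther back than shut.
Start: joints at [1.321, 0.238, -0.013, 1.319, 0, 1.571], TCP at [0.13, 0.509, 0.2] pointing down, gripper open.
Joint ranges: [-2.66, 2.66], [-1.03, 1.9], [-1.14, 1.46], [-1.82, 2.27], [-1.45, 1.34], [-3.14, 3.14]. Speed limits (rad/s): [2.22, 2.22, 2.79, 3.14, 3.14, 3.14].

## Interface

Orientations are given as a unit quaternion [w, x, y, z].
In Python, from bench import manip, snapshot gives the robot as it stands. The module is installed in compiled form; this text tells all that it offers.
- The arm moves only by the shell command python3 -m pendant 'ROWS' [OPENING] [FORCE]. ROWS is JSON, a list that holds one entry, the list of rows, each a list of 4 numbers: the shift along the tool's x, y, z in cm, then the turn about the tool's z in rad. In form: [[[tx, ty, tz, yaw], ...]]. A call has 1 to 12 rows; each row shifts and turns the commanded pose from where the row before left it, along the tool's axes as they then stand; what a row does not reach is not made up. A row lasts 1/12 s, in which the tool goes at most 41.7 mm and 7.16 degrees, less where a joint would pass 70% of its speed; a pose out of reach is approached as far as the arm can. A call with a gripper value outside its range is refused whole. OPENING is the gripper's target within -1 to 1 (shut at 1, half-way at 0, fully open at -1), set as the call begins (- or left out, the last holds). The fingers move at their own pace and stop on an object; FORCE is the grip in N (left out, the last holds). Time passes only in rows, so rows that do not move let the fingers close. It gives the time, the measured TCP pose, the force, the opening and the grip force at its end, in the units of the state.
- manip.read_state(): the state, without advancing time (a new reading comes with each control period).
- snapshot(name): name is "scene" or "top" or "wrist"; returns a dict with "img" (400x640x3 uint8, blue, green, red), "camera_matrix" (3x3 intrinsics, pixels), "R" (3x3) and "t" (3): a world point X has camera coordinates R X + t. Camera axes: x right, y down, z forward; pixel columns grow to the right and rows downward; lengths in m; the calibration is good to about 2 mm. A picture is of the moment at which its call begins. There is no depth.
- manip.close_job(): hands the job in; it is judged then, once.
The state is a dict: "time_s": time; "joints": joint angles; "qd": joint speeds; "tau": joint torques, N m; "tcp_pos": TCP position; "eef_rot": TCP orientation; "wrist_force": force on the tool from outside, world axes, zero at the start; "torque": the same for the moment, N m; "grip_width": finger opening in m; "grasp_force": force on a finger pad.
Only numpy, scipy, OpenCV 4.12 (cv2) and the standard library are available. Lean on these libraries where they do the work, as an engineer would, in place of code of your own. Each camera call takes 0.05 s, during which the arm holds its last target. There are 200 camera calls.

## Working session

There is one attempt and no reset: what is moved stays moved. The work goes in short steps, Python scripts to look and compute and a shell command to move; the robot and the scene stay as the last step left them, time stands still between calls to the robot, and variables do not carry over. Pictures are saved under pics/ and viewed, at most 14 in all, crops included, and the job is handed in when it is done.

```bash
mkdir -p pics; cat > h.py <<'E'
import numpy as np, cv2
from bench import manip, snapshot
def ray(s,u,v):
    K=np.array(s["camera_matrix"]);R=np.array(s["R"]);t=np.array(s["t"])
    d=R.T@np.linalg.inv(K)@np.array([u,v,1.]);return -R.T@t,d
def onz(s,u,v,z):
    c,d=ray(s,u,v);return c+d*(z-c[2])/d[2]
def proj(s,X):
    p=np.array(s["camera_matrix"])@(np.array(s["R"])@np.array(X)+np.array(s["t"]));return p[:2]/p[2]
def tri(s1,p1,s2,p2):
    c1,d1=ray(s1,*p1);c2,d2=ray(s2,*p2)
    a=np.linalg.lstsq(np.c_[d1,-d2],c2-c1,rcond=None)[0]
    A=c1+a[0]*d1;B=c2+a[1]*d2;return (A+B)/2,np.linalg.norm(A-B)
def st():
    s=manip.read_state();print({k:np.round(s[k],3).tolist() for k in("time_s","joints","tcp_pos","eef_rot","wrist_force","grip_width","grasp_force")})
E
python3 - <<'E'
from h import *
import pickle
st();print(manip.grip_point_offset)
for n in("scene","top"):
    s=snapshot(n);cv2.imwrite(f"pics/{n}0.png",s["img"]);pickle.dump(s,open(n+"0.pkl","wb"))
    print(n,-np.array(s["R"]).T@s["t"],np.round(s["R"],2).tolist())
E
```

```text
{'time_s': 0.0, 'joints': [1.321, 0.239, -0.014, 1.319, 0.0, 1.571], 'tcp_pos': [0.13, 0.508, 0.2], 'eef_rot': [-0.0, 0.125, 0.992, -0.001], 'wrist_force': [0.204, 0.303, -0.157], 'grip_width': 0.086, 'grasp_force': 0.0}
0.0187
scene [1.2800601  0.63327706 0.94169267] [[-0.64, 0.77, 0.0], [0.48, 0.41, -0.77], [-0.6, -0.49, -0.63]]
top [0.33962122 0.00803202 1.3609362 ] [[0.01, -1.0, -0.0], [-0.99, -0.01, -0.14], [0.14, 0.0, -0.99]]
```

View pics/scene0.png

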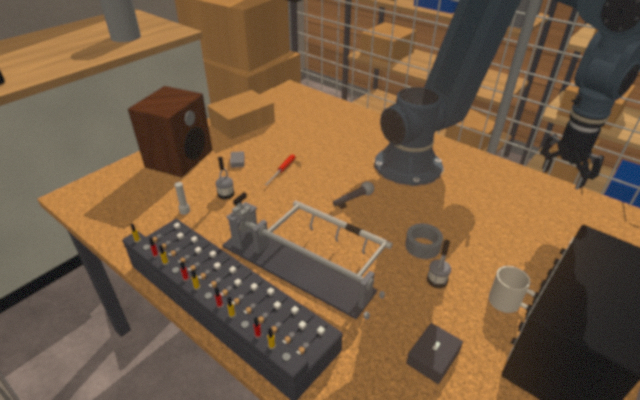

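View pics/top0.png

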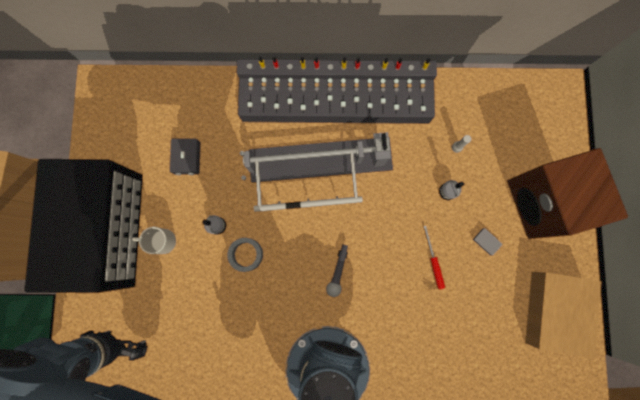

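The scene view shows two lanterns, with stems at (446,248) and (221,163). It also shows the folded rail with its black sleeve at (353,230) and the T-handle near (240,199). In the top view the lanterns are at (213,225) and (451,189), the sleeve is at (293,205), and the handle is at about (384,140). Next I'll enlarge crops of these.

```bash
python3 - <<'E'
from h import *
import pickle
a=pickle.load(open("scene0.pkl","rb"))["img"];b=pickle.load(open("top0.pkl","rb"))["img"]
A=cv2.resize(a[180:330,210:410],None,fx=4,fy=4,interpolation=cv2.INTER_CUBIC)
B=cv2.resize(b[125:225,235:400],None,fx=4.8,fy=4.8,interpolation=cv2.INTER_CUBIC)
cv2.imwrite("pics/c1.png",A);cv2.imwrite("pics/c2.png",B)
L=np.hstack([cv2.resize(i,(400,300),interpolation=cv2.INTER_CUBIC) for i in(a[232:292,400:480],a[150:210,190:270])])
M=np.hstack([cv2.resize(i,(400,300),interpolation=cv2.INTER_CUBIC) for i in(b[195:255,175:255],b[160:220,415:495])])
cv2.imwrite("pics/c3.png",np.vstack([L,M]))
E
```

```text
(no output)
```

View pics/c1.png

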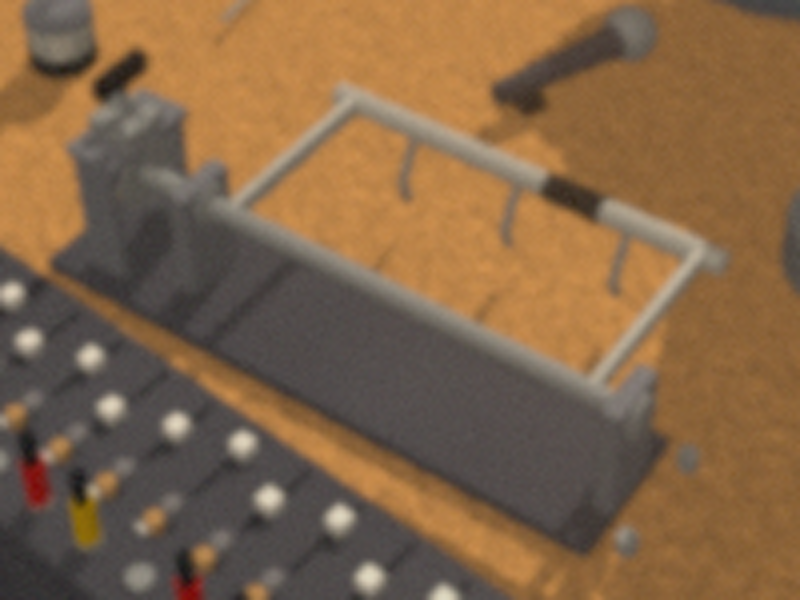

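View pics/c2.png

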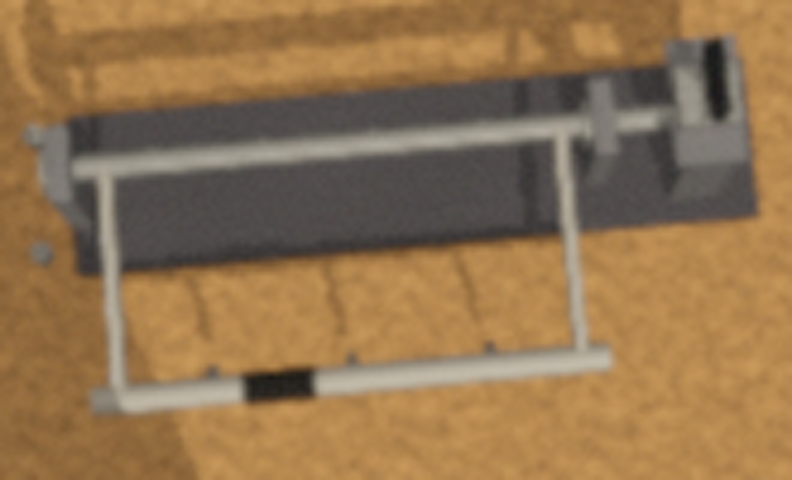

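View pics/c3.png

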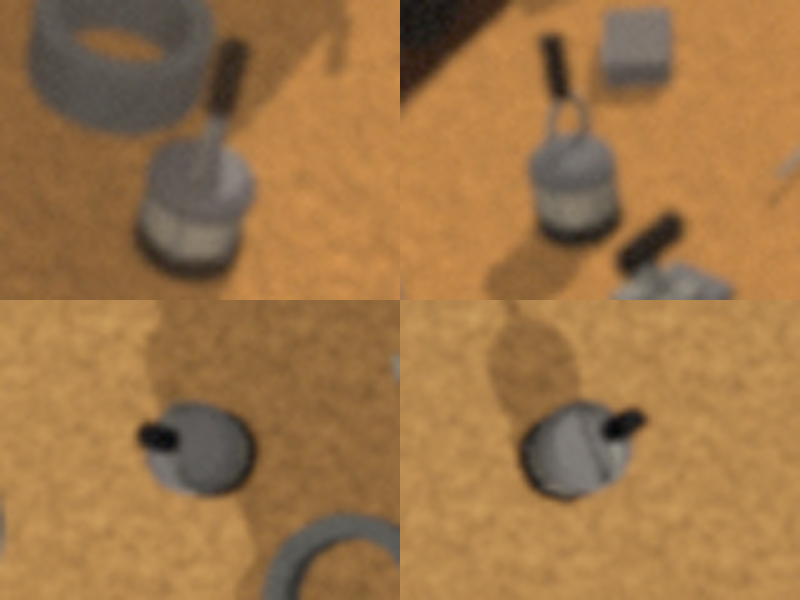

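Enlarged, the sleeve, handle and stems are clear. Lantern A's bail appears edge-on from the scene camera and lantern B's appears broadside. I'll triangulate the points now.

```bash
python3 - <<'E'
from h import *
import pickle
a=pickle.load(open("scene0.pkl","rb"));b=pickle.load(open("top0.pkl","rb"))
for n,p,q in[("handle",(240.3,198.4),(384,141.3)),("sleeve",(352.8,228.5),(293.3,205.4)),("stemA",(445.6,247),(206.6,222.4)),("stemB",(221,163),(459.8,184.6))]:
    X,e=tri(a,p,b,q);print(n,X.round(4),round(e,4))
c1=onz(b,362.1,199.4,.09);c2=onz(b,254.8,208.8,.09);d=c2-c1
print("bar",c1,c2,np.linalg.norm(d),"yaw",np.arctan2(-d[0],d[1]))
print(onz(b,384,141.3,.177),onz(b,293.3,205.4,.095),onz(b,206.6,222.4,.127),onz(b,459.8,184.6,.127))
# plate corners, z=.012 (c2 crop)
P=[onz(b,u/4.8+235,v/4.8+125,.012) for u,v in[(757,213),(82,272)]];d=P[1]-P[0];print(P,np.linalg.norm(d),np.arctan2(-d[0],d[1]))
E
```

```text
handle [ 0.6693 -0.1556  0.1666] 0.0005
sleeve [0.492  0.1061 0.0841] 0.0036
stemA [0.4341 0.3545 0.125 ] 0.0004
stemB [ 0.5521 -0.3817  0.1254] 0.0002
bar [ 0.5104365  -0.09867115  0.09      ] [0.478949   0.22204731 0.09      ] 0.32226044022875505 yaw 0.09786437737671577
[ 0.6662169  -0.15403044  0.177     ] [0.48971486 0.10679908 0.095     ] [0.43401965 0.35377518 0.127     ] [ 0.55192568 -0.38130575  0.127     ]
[array([ 0.61921636, -0.20374839,  0.012     ]), array([0.57473407, 0.24675632, 0.012     ])] 0.45269544808655093 0.09841976530562004
```

```bash
cat >> h.py <<'E'
def plan(x,y,z,psi=None):
    """yaw first, then tool-frame shift (cm)"""
    s=manip.read_state();w,a,b,c=s["eef_rot"]
    from scipy.spatial.transform import Rotation as Ro
    R=Ro.from_quat([a,b,c,w]).as_matrix();now=np.arctan2(R[1,1],R[0,1])
    yaw=0 if psi is None else (now-psi+np.pi)%(2*np.pi)-np.pi
    R2=R@Ro.from_euler("z",yaw).as_matrix()
    sh=R2.T@(np.array([x,y,z])-s["tcp_pos"])*100
    print("psi",round(now,4),"yaw",round(yaw,4),"shift",sh.round(2),"q6",round(s["joints"][5],3),"tilt",R[:,2].round(3))
E
python3 -c "
from h import *
plan(.6685,-.1555,.25,1.669)"
```

```text
psi 1.3209 yaw -0.3481 shift [-47.11 -71.35  -4.97] q6 1.571 tilt [-0.    -0.001 -1.   ]
```

```bash
python3 -m pendant '[[[0,0,-3.3,-0.116],[0,0,-3.3,-0.116],[0,0,-3.4,-0.116],[-1.96,-2.97,0,0],[-1.96,-2.97,0,0],[-1.96,-2.97,0,0],[-1.96,-2.97,0,0],[-1.96,-2.97,0,0],[-1.96,-2.97,0,0],[-1.96,-2.97,0,0],[-1.96,-2.97,0,0],[-1.96,-2.97,0,0]]]' -1
python3 -m pendant '[[[-1.96,-2.97,0,0],[-1.96,-2.97,0,0],[-1.96,-2.97,0,0],[-1.96,-2.97,0,0],[-1.96,-2.97,0,0],[-1.96,-2.97,0,0],[-1.96,-2.97,0,0],[-1.96,-2.97,0,0],[-1.96,-2.97,0,0],[-1.96,-2.97,0,0],[-1.96,-2.97,0,0],[-1.96,-2.97,0,0]]]'
python3 -m pendant '[[[-1.96,-2.97,0,0],[-1.96,-2.97,0,0],[-1.96,-2.97,0,0],[0,0,2.5,0],[0,0,2.5,0],[0,0,0,0],[0,0,0,0]]]'
python3 - <<'E'
from h import *
st();plan(.6685,-.1555,.25,1.669)
s=snapshot("wrist");cv2.imwrite("pics/w1.png",s["img"]);import pickle;pickle.dump(s,open("w1.pkl","wb"))
print(proj(s,[.6685,-.1555,.177]))
E
```

```text
time_s: 1.1
tcp_pos: [0.3321, 0.2583, 0.3001]
eef_rot: [-0.0, -0.049, 0.999, -0.0]
wrist_force: [0.3, 0.9, -0.3]
grip_width: 0.0854
grasp_force: 0.0
time_s: 2.1
tcp_pos: [0.6012, -0.0734, 0.2998]
eef_rot: [-0.0, -0.049, 0.999, 0.0]
wrist_force: [0.2, 0.2, 0.9]
grip_width: 0.0853
grasp_force: 0.0
time_s: 2.68
tcp_pos: [0.6666, -0.1544, 0.2488]
eef_rot: [-0.002, -0.049, 0.999, 0.001]
wrist_force: [0.1, -0.3, 1.4]
grip_width: 0.0856
grasp_force: 0.0
{'time_s': 2.683, 'joints': [-0.228, 0.533, 0.565, 1.607, -0.0, -0.326], 'tcp_pos': [0.667, -0.154, 0.249], 'eef_rot': [-0.002, -0.049, 0.999, 0.001], 'wrist_force': [0.056, -0.266, 1.352], 'grip_width': 0.086, 'grasp_force': 0.0}
psi 1.6688 yaw -0.0002 shift [-0.18 -0.13 -0.12] q6 -0.326 tilt [-0.004  0.001 -1.   ]
[324.60273727 205.51021026]
```

View pics/w1.png

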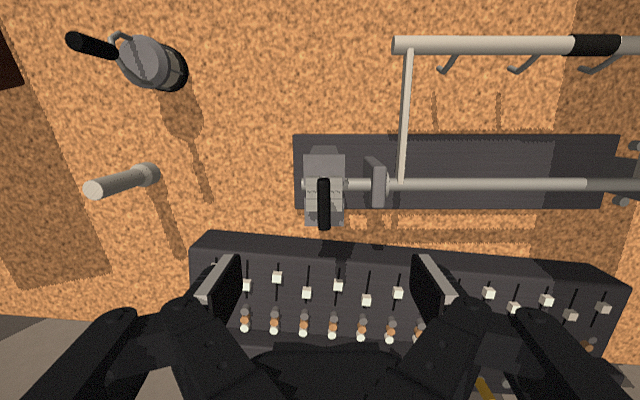

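The sharp wrist view shows the handle's top bar running from (323,180) to (324,229). The predicted point, (324.6,205.5), agrees to within about 2 mm. I'll descend and grip.

```bash
python3 -m pendant '[[[0,-0.15,2,0],[0,0,2,0],[0,0,2,0],[0,0,2,0],[0,0,1.5,0],[0,0,0.4,0],[0,0,0,0],[0,0,0,0]]]' -1
python3 -m pendant '[[[0,0,0,0],[0,0,0,0],[0,0,0,0],[0,0,0,0],[0,0,0,0],[0,0,0,0],[0,0,0,0],[0,0,0,0],[0,0,0,0],[0,0,0,0]]]' 1 70
```

```text
time_s: 3.4
tcp_pos: [0.6687, -0.156, 0.1534]
eef_rot: [0.001, -0.049, 0.999, -0.0]
wrist_force: [-0.3, -0.1, -0.2]
grip_width: 0.0852
grasp_force: 0.0
time_s: 4.23
tcp_pos: [0.6679, -0.1561, 0.1512]
eef_rot: [-0.0, -0.049, 0.999, -0.0]
wrist_force: [0.7, -0.3, 0.5]
grip_width: -0.0001
grasp_force: 0.0
```

```bash
python3 - <<'E'
from h import *
st()
s=snapshot("wrist");t=snapshot("scene")["img"]
cv2.imwrite("pics/w2.png",np.hstack([cv2.resize(s["img"],(480,300)),cv2.resize(t[150:230,190:270],(300,300),interpolation=cv2.INTER_CUBIC)]))
E
```

```text
{'time_s': 4.233, 'joints': [-0.23, 0.538, 0.327, 1.359, -0.0, -0.328], 'tcp_pos': [0.668, -0.156, 0.151], 'eef_rot': [-0.0, -0.049, 0.999, -0.0], 'wrist_force': [0.726, -0.289, 0.501], 'grip_width': -0.0, 'grasp_force': 0.0}
```

View pics/w2.png

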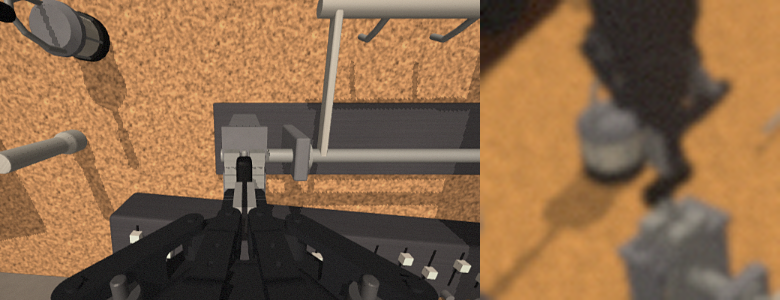

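The handle is still home and its robot-side end is visible ahead of the shut fingers at about (244,165) in the composite. I need to see how the TCP and the handle project into this image.

```bash
python3 - <<'E'
from h import *
import pickle
s=snapshot("wrist");p=np.array(manip.read_state()["tcp_pos"])
print("cam",-np.array(s["R"]).T@s["t"],s["camera_matrix"])
print("tcp",proj(s,p),"grasp",proj(s,p+[0,0,.0187]))
for z in(.159,.177):print(z,[proj(s,np.array([.668,-.156,z])+k*np.array([.995,.098,0])).round() for k in(-.024,0,.024)])
cv2.imwrite("pics/w3.png",cv2.resize(s["img"][180:320,220:420],None,fx=4,fy=4,interpolation=cv2.INTER_CUBIC))
E
```

```text
cam [ 0.59412737 -0.16382926  0.32506683] [[286.82623315   0.         325.62851966]
 [  0.         286.82623315 203.95914501]
 [  0.           0.           1.        ]]
tcp [326.40265002 234.97694546] grasp [326.48659709 247.42831484]
0.159 [array([327., 204.]), array([327., 240.]), array([326., 274.])]
0.177 [array([327., 213.]), array([327., 253.]), array([327., 290.])]
```

View pics/w3.png

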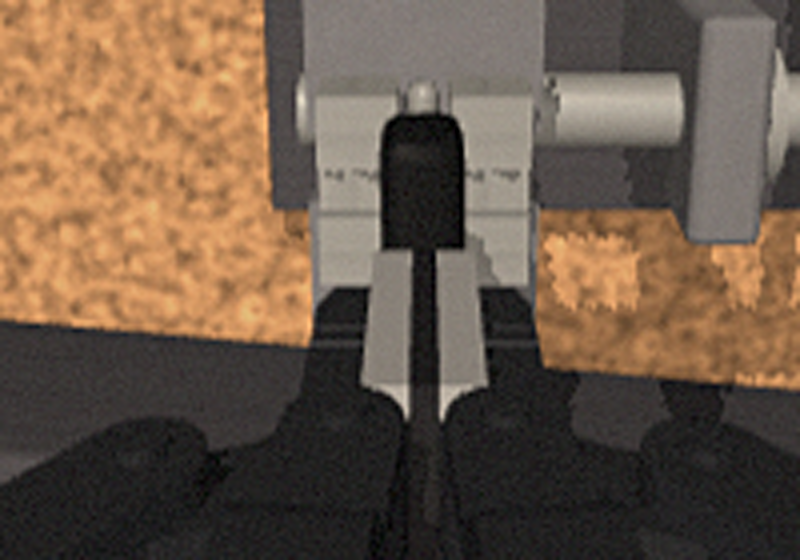

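The shut fingers overlap the handle at crop (425,250), but the reported width is 0. I'll make a small test lift to tell which is right.

```bash
python3 -m pendant '[[[0,0,-0.3,0],[0,0,-0.3,0],[0,0,0,0],[0,0,0,0]]]' 1 70
python3 - <<'E'
from h import *
st();s=snapshot("wrist")
cv2.imwrite("pics/w4.png",cv2.resize(s["img"][180:320,220:420],None,fx=3,fy=3,interpolation=cv2.INTER_CUBIC))
E
```

```text
time_s: 4.72
tcp_pos: [0.6682, -0.1562, 0.1576]
eef_rot: [0.0, -0.049, 0.999, -0.0]
wrist_force: [-0.1, 0.2, 0.7]
grip_width: -0.0002
grasp_force: 0.0
{'time_s': 4.717, 'joints': [-0.23, 0.536, 0.34, 1.374, -0.0, -0.328], 'tcp_pos': [0.668, -0.156, 0.158], 'eef_rot': [0.0, -0.049, 0.999, -0.0], 'wrist_force': [-0.06, 0.236, 0.666], 'grip_width': -0.0, 'grasp_force': 0.0}
```

View pics/w4.png

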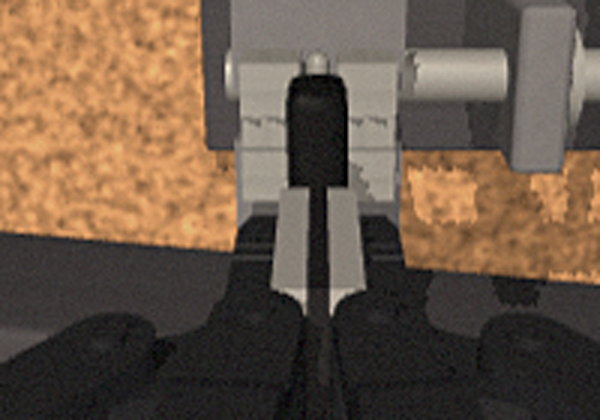

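```bash
python3 - <<'E'
from h import *
import pickle
w1=pickle.load(open("w1.pkl","rb"));s=snapshot("wrist")
def blob(im,box):
    x0,y0,x1,y1=box;m=(im["img"][y0:y1,x0:x1].max(2)<45).astype(np.uint8)
    n,l,stt,c=cv2.connectedComponentsWithStats(m);k=1+np.argmax(stt[1:,4]);return stt[k]+np.array([x0,y0,0,0,0]),c[k]+[x0,y0]
print(blob(w1,(300,165,345,231)));print(blob(s,(300,190,345,241)))
a=blob(w1,(300,165,345,231))[0];b=blob(s,(300,190,345,241))[0]
for k in(0,1):
  X,e=tri(w1,(a[0]+a[2]*k-.5,a[1]+5),s,(b[0]+b[2]*k-.5,b[1]+8));print(X,e)
X,e=tri(w1,(a[0]+a[2]/2-.5,a[1]),s,(b[0]+b[2]/2-.5,b[1]));print(X,e)
print("far",[onz(w1,a[0]+a[2]/2,a[1]+a[3],z) for z in(.159,.177)])
E
```

```text
(array([317, 178,  14,  53, 626]), array([323.47603834, 203.58306709]))
(array([316, 205,  20,  36, 674]), array([325.49406528, 223.41246291]))
[ 0.6520014  -0.16459858  0.16210042] 0.00018934572478295712
[ 0.65088231 -0.15190582  0.16165742] 0.00036195364226979663
[ 0.64763026 -0.1586427   0.15743009] 7.201568218646957e-05
far [array([ 0.70027715, -0.15305051,  0.159     ]), array([ 0.69299702, -0.1536805 ,  0.177     ])]
```

Everything agrees on where the handle is (z 0.159–0.177). The visible fingertips appear higher than the reported TCP, so I'll do a gentle touch test on the handle's top.

```bash
python3 -m pendant '[[[0,0,0.4,0],[0,0,0.4,0],[0,0,0,0]]]' 1 70 | sed -n 2,4p
for i in 1; do python3 -m pendant '[[[0,0,0.2,0],[0,0,0,0]]]' | sed -n 2,4p; python3 -m pendant '[[[0,0,0.2,0],[0,0,0,0]]]' | sed -n 2,4p;python3 -m pendant '[[[0,0,0.2,0],[0,0,0,0]]]' | sed -n 2,4p; done
python3 - <<'E'
from h import *
s=snapshot("scene");p=np.array(manip.read_state()["tcp_pos"])
o=p[:2]
for d in(0,.02,.04):print(d,proj(s,p+[0,0,d]))
cv2.imwrite("pics/s5.png",cv2.resize(s["img"][140:240,180:300],None,fx=6,fy=6,interpolation=cv2.INTER_CUBIC))
E
```

```text
tcp_pos: [0.6674, -0.156, 0.1479]
eef_rot: [-0.001, -0.049, 0.999, 0.0]
wrist_force: [-0.5, 0.1, 0.0]
tcp_pos: [0.6677, -0.156, 0.1467]
eef_rot: [-0.0, -0.049, 0.999, 0.0]
wrist_force: [-0.0, -0.7, -0.2]
tcp_pos: [0.6683, -0.1562, 0.146]
eef_rot: [0.001, -0.049, 0.999, -0.0]
wrist_force: [-0.5, 0.3, 3.1]
tcp_pos: [0.6686, -0.1563, 0.1458]
eef_rot: [0.002, -0.049, 0.999, -0.001]
wrist_force: [-3.7, -0.6, 15.2]
0 [241.18784179 204.04932864]
0.02 [240.41979326 198.43954249]
0.04 [239.63596347 192.71449082]
```

View pics/s5.png

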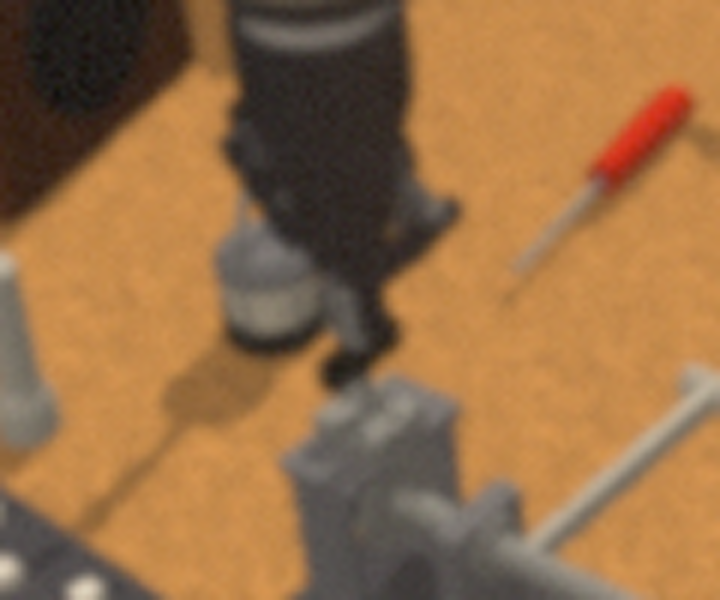

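Contact is at reported TCP z ≈ 0.146, on a handle top at 0.177. The real fingertips are therefore about 31 mm above the reported TCP, and I'll correct for that from here on. I'll back off, open, and go about 3.7 cm lower.

```bash
python3 -m pendant '[[[0,0,-0.7,0],[0,0,-0.5,0],[0,0,0,0],[0,0,0,0],[0,0,0,0],[0,0,0,0],[0,0,0,0],[0,0,0,0]]]' -1
python3 -m pendant '[[[0,0,1,0],[0,0,1,0],[0,0,1,0],[0,0,0.6,0],[0,0,0,0],[0,0,0,0]]]'
```

```text
time_s: 6.28
tcp_pos: [0.6678, -0.1561, 0.1549]
eef_rot: [-0.0, -0.049, 0.999, 0.0]
wrist_force: [-0.7, 0.8, -0.1]
grip_width: 0.0858
grasp_force: 0.0
time_s: 6.78
tcp_pos: [0.6675, -0.156, 0.1184]
eef_rot: [-0.001, -0.049, 0.999, 0.0]
wrist_force: [0.7, -0.9, -0.4]
grip_width: 0.0853
grasp_force: 0.0
```

```bash
python3 -m pendant '[[[0,0,0,0],[0,0,0,0],[0,0,0,0],[0,0,0,0],[0,0,0,0],[0,0,0,0],[0,0,0,0],[0,0,0,0],[0,0,0,0],[0,0,0,0]]]' 1 70
```

```text
time_s: 7.62
tcp_pos: [0.668, -0.1561, 0.1195]
eef_rot: [0.0, -0.049, 0.999, -0.0]
wrist_force: [-0.7, -0.4, 3.9]
grip_width: 0.0109
grasp_force: 68.8
```

Gripped: width 10.9 mm, force 69 N. Now the lift.

```bash
python3 -m pendant '[[[0,0,-0.3,0],[0,0,-0.3,0],[0,0,-0.3,0],[0,0,-0.3,0],[0,0,-0.3,0],[0,0,0,0],[0,0,0,0]]]'; python3 -c "
from h import *
st()"
```

```text
time_s: 8.2
tcp_pos: [0.6679, -0.1561, 0.1339]
eef_rot: [-0.0, -0.049, 0.999, 0.0]
wrist_force: [3.9, -1.9, -10.8]
grip_width: 0.0105
grasp_force: 68.1
{'time_s': 8.2, 'joints': [-0.23, 0.544, 0.292, 1.32, -0.0, -0.328], 'tcp_pos': [0.668, -0.156, 0.134], 'eef_rot': [-0.0, -0.049, 0.999, 0.0], 'wrist_force': [3.863, -1.877, -10.826], 'grip_width': 0.011, 'grasp_force': 68.066}
```

```bash
python3 -m pendant '[[[0,0,-0.1,0],[0,0,0,-0.1],[0,0,0,-0.1],[0,0,0,-0.1],[0,0,0,-0.1],[0,0,0,-0.1],[0,0,0,-0.1],[0,0,0,-0.1],[0,0,0,-0.1]]]'
python3 -m pendant '[[[0,0,0,-0.1],[0,0,0,-0.1],[0,0,0,-0.1],[0,0,0,-0.1],[0,0,0,-0.1],[0,0,0,-0.1],[0,0,0,-0.1],[0,0,0,-0.07],[0,0,0,0],[0,0,0,0]]]'
python3 -c "
from h import *
plan(.668,-.156,.13,1.669+1.57);print(manip.read_state()['torque'])"
```

```text
time_s: 8.95
tcp_pos: [0.6684, -0.157, 0.1351]
eef_rot: [-0.0, -0.436, 0.9, -0.001]
wrist_force: [4.7, -5.3, -13.2]
grip_width: 0.0107
grasp_force: 68.1
time_s: 9.78
tcp_pos: [0.6694, -0.1573, 0.1354]
eef_rot: [-0.0, 0.741, -0.672, 0.002]
wrist_force: [8.7, -6.0, -12.9]
grip_width: 0.0103
grasp_force: 68.1
psi -3.0443 yaw -0.0001 shift [-0.14  0.12  0.54] q6 -1.898 tilt [ 0.003 -0.002 -1.   ]
[-1.2219183  -1.77204799 -0.02872692]
```

```bash
python3 -m pendant '[[[0,0,0.2,0],[0,0,0.2,0],[0,0,0.1,0],[0,0,0,0],[0,0,0,0]]]'
python3 -m pendant '[[[0,0,0,0],[0,0,0,0],[0,0,0,0],[0,0,0,0],[0,0,0,0],[0,0,0,0],[0,0,0,0],[0,0,0,0]]]' -1
python3 -m pendant '[[[0,0,-2,0],[0,0,-3,0],[0,0,-3,0],[0,0,-3,0],[0,0,0,0],[0,0,0,0]]]'
python3 - <<'E'
from h import *
import pickle
st();s=snapshot("wrist");pickle.dump(s,open("w6.pkl","wb"));cv2.imwrite("pics/w6.png",s["img"])
print(proj(s,[.668,-.156,.187]))
E
```

```text
time_s: 10.2
tcp_pos: [0.6695, -0.1573, 0.1307]
eef_rot: [-0.0, 0.74, -0.672, 0.002]
wrist_force: [8.5, -4.9, -10.6]
grip_width: 0.0109
grasp_force: 68.4
time_s: 10.87
tcp_pos: [0.6679, -0.156, 0.1303]
eef_rot: [0.0, 0.741, -0.672, 0.0]
wrist_force: [-0.3, 0.5, -0.3]
grip_width: 0.0856
grasp_force: 0.0
time_s: 11.37
tcp_pos: [0.6689, -0.1563, 0.2422]
eef_rot: [-0.001, 0.741, -0.672, 0.002]
wrist_force: [-0.1, -0.3, -0.7]
grip_width: 0.0852
grasp_force: 0.0
{'time_s': 11.367, 'joints': [-0.229, 0.53, 0.542, 1.579, -0.0, -1.898], 'tcp_pos': [0.669, -0.156, 0.242], 'eef_rot': [-0.001, 0.741, -0.672, 0.002], 'wrist_force': [-0.058, -0.299, -0.709], 'grip_width': 0.085, 'grasp_force': 0.0}
[327.02524525 210.12048178]
```

View pics/w6.png

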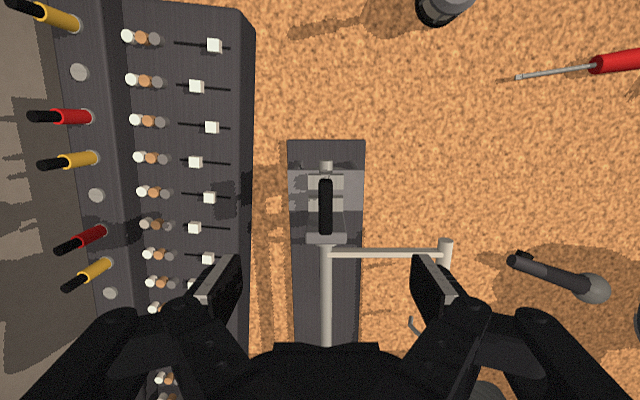

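The wrist view shows the handle turned, its bar from (325,180) to (325,234). It matches the predicted parked point (327,210), so the plunger is parked. Next is the sleeve.

```bash
python3 -c "
from h import *
plan(.492,.1085,.15,-3.044)"
```

```text
psi -3.0442 yaw -0.0002 shift [-28.06  14.96   9.02] q6 -1.898 tilt [ 0.001 -0.    -1.   ]
```

```bash
python3 -m pendant '[[[-2.8,1.5,0,0],[-2.8,1.5,0,0],[-2.8,1.5,0,0],[-2.8,1.5,0,0],[-2.8,1.5,0,0],[-2.8,1.5,0,0],[-2.8,1.5,0,0],[-2.8,1.5,0,0],[-2.8,1.5,0,0],[-2.8,1.5,0,0],[0,0,3,0],[0,0,0,0]]]' -1
python3 - <<'E'
from h import *
import pickle
s=snapshot("wrist");cv2.imwrite("pics/w7.png",s["img"])
print(proj(s,[.492,.1085,.095]));plan(.492,.1085,.035,-3.044)
hs=cv2.cvtColor(s["img"],cv2.COLOR_BGR2HSV)
p=proj(s,[.492,.1085,.095]).astype(int);print(s["img"][p[1]-40:p[1]+41:5,p[0]].max(1),s["img"][p[1],p[0]-40:p[0]+41:5].max(1))
E
```

```text
time_s: 12.42
tcp_pos: [0.4878, 0.1087, 0.2057]
eef_rot: [0.003, 0.742, -0.671, -0.002]
wrist_force: [-0.2, -1.0, -0.1]
grip_width: 0.0854
grasp_force: 0.0
[320.97566171 192.36913298]
psi -3.0426 yaw 0.0014 shift [-0.03 -0.41 17.25] q6 -1.452 tilt [-0.006 -0.002 -1.   ]
[201 201 200 206  29  42  34  32  36  32  39  31  21 195 200 202 194] [203 163 189 183 217 223 185  30  36  38  86 164 207 196 219 222 188]
```

View pics/w7.png

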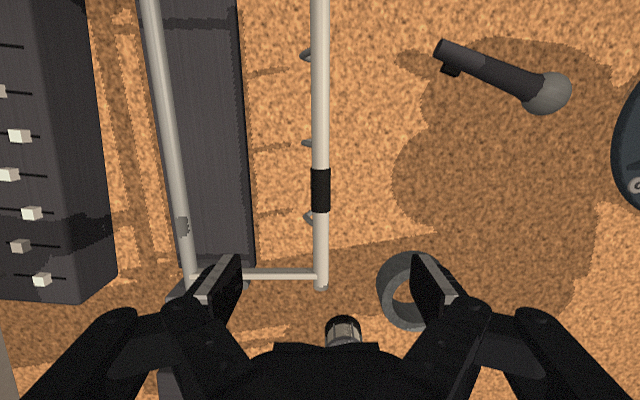

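The sleeve is at (320.5,190), within 2 px of the prediction at (321,192). I'll descend over it.

```bash
python3 -m pendant '[[[0,0,3,0],[0,0,3,0],[0,0,3,0],[0,0,3,0],[0,0,2.5,0],[0,0,1.5,0],[0,0,1,0],[0,0,0,0],[0,0,0,0]]]' -1
python3 -c "
from h import *
plan(.492,.1085,.035,-3.044)"
```

```text
time_s: 13.22
tcp_pos: [0.4919, 0.1075, 0.0405]
eef_rot: [0.0, 0.74, -0.672, -0.0]
wrist_force: [-0.1, 0.3, 0.1]
grip_width: 0.0855
grasp_force: 0.0
psi -3.045 yaw -0.001 shift [-0.09 -0.02  0.55] q6 -1.452 tilt [-0. -0. -1.]
```

```bash
python3 -m pendant '[[[-0.1,0,0.2,0],[0,0,0.2,0],[0,0,0,0]]]' -1 | sed -n 2p
python3 -m pendant '[[[0,0,0,0],[0,0,0,0],[0,0,0,0],[0,0,0,0],[0,0,0,0],[0,0,0,0],[0,0,0,0],[0,0,0,0],[0,0,0,0],[0,0,0,0]]]' 1 45
python3 - <<'E'
import numpy as np
th=np.linspace(0,1.9,24);x=-.15*np.cos(th);z=.15*np.sin(th)
for a,b,t in zip(-np.diff(x)*100,-np.diff(z)*100,th[1:]):print(f"[0,{a:.2f},{b:.2f},0]",end=",")
E
```

```text
tcp_pos: [0.4918, 0.1091, 0.0368]
time_s: 14.3
tcp_pos: [0.4928, 0.1092, 0.0366]
eef_rot: [-0.001, 0.741, -0.672, 0.001]
wrist_force: [5.2, -0.1, -1.7]
grip_width: 0.0166
grasp_force: 44.2
[0,-0.05,-1.24,0],[0,-0.15,-1.23,0],[0,-0.25,-1.21,0],[0,-0.35,-1.19,0],[0,-0.45,-1.15,0],[0,-0.54,-1.11,0],[0,-0.63,-1.06,0],[0,-0.72,-1.01,0],[0,-0.80,-0.95,0],[0,-0.88,-0.88,0],[0,-0.94,-0.80,0],[0,-1.01,-0.72,0],[0,-1.06,-0.63,0],[0,-1.11,-0.55,0],[0,-1.15,-0.45,0],[0,-1.19,-0.35,0],[0,-1.21,-0.26,0],[0,-1.23,-0.15,0],[0,-1.24,-0.05,0],[0,-1.24,0.05,0],[0,-1.23,0.15,0],[0,-1.21,0.25,0],[0,-1.19,0.35,0],
```

```bash
python3 -m pendant '[[[0,-0.05,-1.24,0],[0,-0.15,-1.23,0],[0,-0.25,-1.21,0],[0,-0.35,-1.19,0],[0,-0.45,-1.15,0],[0,-0.54,-1.11,0],[0,-0.63,-1.06,0],[0,0,0,0]]]'
python3 -c "
from h import *
s=manip.read_state();d=np.array(s['tcp_pos'])-[.6455,.0784,.085-.05];xs=d[0]*.995+d[1]*.098;print(xs,np.hypot(xs,d[2]),np.arctan2(d[2],-xs))"
```

```text
time_s: 14.97
tcp_pos: [0.514, 0.1112, 0.1186]
eef_rot: [0.001, 0.741, -0.672, -0.001]
wrist_force: [-5.3, 0.3, -2.4]
grip_width: 0.0164
grasp_force: 44.8
-0.12760097624623512 0.15256006840858857 0.5801174783940081
```

```bash
python3 -m pendant '[[[0,-0.72,-1.01,0],[0,-0.80,-0.95,0],[0,-0.88,-0.88,0],[0,-0.94,-0.80,0],[0,-1.01,-0.72,0],[0,-1.06,-0.63,0],[0,-1.11,-0.55,0],[0,0,0,0]]]'
python3 -c "
from h import *
s=manip.read_state();d=np.array(s['tcp_pos'])-[.6455,.0784,.085-.05];xs=d[0]*.995+d[1]*.098;print(xs,np.hypot(xs,d[2]),np.arctan2(d[2],-xs))"
python3 -m pendant '[[[0,-1.15,-0.45,0],[0,-1.19,-0.35,0],[0,-1.21,-0.26,0],[0,-1.23,-0.15,0],[0,-1.24,-0.05,0],[0,-1.24,0.05,0],[0,-1.23,0.15,0],[0,0,0,0]]]'
python3 -c "
from h import *
s=manip.read_state();d=np.array(s['tcp_pos'])-[.6455,.0784,.085-.05];xs=d[0]*.995+d[1]*.098;print(xs,np.hypot(xs,d[2]),np.arctan2(d[2],-xs))"
```

```text
time_s: 15.63
tcp_pos: [0.5788, 0.1177, 0.1775]
eef_rot: [0.0, 0.741, -0.672, -0.0]
wrist_force: [-20.1, -2.8, 35.5]
grip_width: 0.0162
grasp_force: 49.3
-0.06251684439371764 0.15557695998285892 1.15727240682566
time_s: 16.3
tcp_pos: [0.6669, 0.1263, 0.1843]
eef_rot: [-0.001, 0.741, -0.672, 0.001]
wrist_force: [2.5, 0.1, 7.4]
grip_width: 0.0165
grasp_force: 52.7
0.02603312206048769 0.15156853665418613 1.7434103281370836
```

```bash
python3 -m pendant '[[[0,-1.21,0.25,0],[0,-1.0,0.35,0],[0,0,0,0],[0,0,0,0],[0,0,0,0]]]'
python3 -c "
from h import *
s=manip.read_state();d=np.array(s['tcp_pos'])-[.6455,.0784,.085-.05];xs=d[0]*.995+d[1]*.098;print(xs,np.hypot(xs,d[2]),np.arctan2(d[2],-xs))"
```

```text
time_s: 16.72
tcp_pos: [0.6872, 0.1283, 0.1782]
eef_rot: [-0.0, 0.741, -0.672, 0.0]
wrist_force: [2.1, 1.5, 2.4]
grip_width: 0.0163
grasp_force: 54.0
0.046341164568578834 0.1505352757946367 1.8837209653832756
```

```bash
python3 -m pendant '[[[0,0,0,0],[0,0,0,0],[0,0,0,0],[0,0,0,0],[0,0,0,0],[0,0,0,0],[0,0,0,0],[0,0,0,0]]]' -1 | tail -2
python3 -m pendant '[[[0,0,-2,0],[0,0,-3,0],[0,0,-3,0],[0,0,-2,0],[0,0,0,0],[0,0,0,0],[0,0,0,0],[0,0,0,0]]]'
python3 - <<'E'
from h import *
import pickle
plan(.668,-.156,.278,-3.044)
s=snapshot("scene");t=snapshot("top");w=snapshot("wrist")
pickle.dump((s,t,w),open("open.pkl","wb"))
print(proj(s,[.6455+.051,.0784,.226]),proj(w,[.6455+.0475,.1285,.226]))
cv2.imwrite("pics/o.png",np.vstack([cv2.resize(s["img"][150:350,170:490],(640,400)),np.hstack([cv2.resize(t["img"][100:200,230:410],(360,200)),cv2.resize(w["img"],(280,200))])]))
E
```

```text
grip_width: 0.0854
grasp_force: 0.0
time_s: 18.05
tcp_pos: [0.6864, 0.128, 0.2767]
eef_rot: [0.001, 0.741, -0.672, -0.001]
wrist_force: [0.2, 0.3, 0.2]
grip_width: 0.0855
grasp_force: 0.0
psi -3.0442 yaw -0.0002 shift [28.09  4.59 -0.11] q6 -1.484 tilt [-0.002 -0.    -1.   ]
[296.11689755 223.66435965] [317.52784938 211.05778891]
```

View pics/o.png

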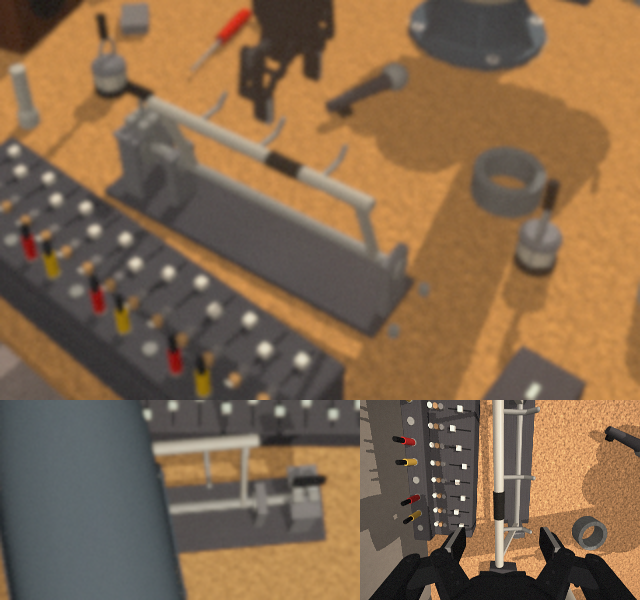

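The rail lies open on its stop with its hooks pointing toward the robot, and the handle is still parked crosswise. Next I'll unpark the plunger.

```bash
python3 -m pendant '[[[2.81,0.46,0,0],[2.81,0.46,0,0],[2.81,0.46,0,0],[2.81,0.46,0,0],[2.81,0.46,0,0],[2.81,0.46,0,0],[2.81,0.46,0,0],[2.81,0.46,0,0],[2.81,0.46,0,0],[2.81,0.46,0,0],[0,0,0,0],[0,0,0,0]]]' -1
python3 -c "
from h import *
plan(.668,-.156,.129,-3.044)"
```

```text
time_s: 19.2
tcp_pos: [0.6679, -0.1576, 0.2774]
eef_rot: [0.0, 0.74, -0.673, -0.0]
wrist_force: [0.8, 1.2, 0.7]
grip_width: 0.0853
grasp_force: 0.0
psi -3.0469 yaw -0.0029 shift [-0.16 -0.04 14.84] q6 -1.897 tilt [-0.001  0.    -1.   ]
```

```bash
python3 -m pendant '[[[-0.1,0,3,0],[0,0,3,0],[0,0,3,0],[0,0,3,0],[0,0,1.5,0],[0,0,1,0],[0,0,0.3,0],[0,0,0,0],[0,0,0,0]]]' -1 | sed -n 2,4p
python3 -m pendant '[[[0,0,0,0],[0,0,0,0],[0,0,0,0],[0,0,0,0],[0,0,0,0],[0,0,0,0],[0,0,0,0],[0,0,0,0],[0,0,0,0],[0,0,0,0]]]' 1 70
```

```text
tcp_pos: [0.669, -0.1548, 0.1314]
eef_rot: [-0.0, 0.741, -0.672, 0.001]
wrist_force: [-0.3, -0.7, 0.7]
time_s: 20.78
tcp_pos: [0.6691, -0.1551, 0.1306]
eef_rot: [-0.0, 0.741, -0.672, 0.001]
wrist_force: [6.4, 1.0, 2.6]
grip_width: 0.0105
grasp_force: 69.8
```

```bash
python3 -m pendant '[[[0,0,-0.15,0],[0,0,-0.15,0],[0,0,-0.15,0],[0,0,0,0],[0,0,0,0]]]'
```

```text
time_s: 21.2
tcp_pos: [0.6689, -0.155, 0.1331]
eef_rot: [-0.0, 0.741, -0.672, -0.0]
wrist_force: [9.2, -0.2, -11.1]
grip_width: 0.0107
grasp_force: 68.2
```

```bash
python3 -m pendant '[[[0,0,-0.15,0],[0,0,-0.1,0],[0,0,0,0.1],[0,0,0,0.1],[0,0,0,0.1],[0,0,0,0.1],[0,0,0,0.1],[0,0,0,0.1],[0,0,0,0.1],[0,0,0,0.1]]]'
python3 -m pendant '[[[0,0,0,0.1],[0,0,0,0.1],[0,0,0,0.1],[0,0,0,0.1],[0,0,0,0.1],[0,0,0,0.1],[0,0,0,0.1],[0,0,0,0.07],[0,0,0,0],[0,0,0,0]]]'
python3 -c "
from h import *
plan(.668,-.156,.13,1.669)"
```

```text
time_s: 22.03
tcp_pos: [0.6695, -0.155, 0.1355]
eef_rot: [0.0, -0.418, 0.908, -0.0]
wrist_force: [11.4, -0.8, -11.9]
grip_width: 0.0106
grasp_force: 68.1
time_s: 22.87
tcp_pos: [0.6699, -0.1555, 0.1357]
eef_rot: [0.001, -0.049, 0.999, -0.0]
wrist_force: [13.0, -2.8, -12.4]
grip_width: 0.0107
grasp_force: 68.2
psi 1.6684 yaw -0.0006 shift [ 0.2  -0.03  0.57] q6 -0.326 tilt [ 0.002 -0.001 -1.   ]
```

```bash
python3 -m pendant '[[[0,0,0.4,0],[0,0,0.4,0],[0,0,0.4,0],[0,0,0.3,0],[0,0,0,0],[0,0,0,0]]]'
```

```text
time_s: 23.37
tcp_pos: [0.67, -0.1556, 0.1213]
eef_rot: [0.001, -0.049, 0.999, -0.0]
wrist_force: [11.9, -1.6, -7.3]
grip_width: 0.0108
grasp_force: 68.9
```

```bash
python3 -m pendant '[[[0,0,0.1,0],[0,0,0,0],[0,0,0,0]]]' | sed -n 2,4p
python3 -m pendant '[[[0,0,0,0],[0,0,0,0],[0,0,0,0],[0,0,0,0],[0,0,0,0],[0,0,0,0],[0,0,0,0],[0,0,0,0]]]' -1 | sed -n 2,4p
python3 -m pendant '[[[0,0,-2,0],[0,0,-3,0],[0,0,-3,0],[0,0,-3.5,0],[0,0,-1.5,0],[0,0,0,0],[0,0,0,0],[0,0,0,0]]]'
python3 - <<'E'
from h import *
import pickle
s=snapshot("wrist");pickle.dump(s,open("w8.pkl","wb"))
w1=pickle.load(open("w1.pkl","rb"))
p=proj(s,[.668,-.156,.168]);print(p,proj(s,[.668,-.156,.1785]))
m=(s["img"].max(2)<45).astype(np.uint8);x,y=p.astype(int);m[:y-40]=0;m[y+38:]=0;m[:,:x-35]=0;m[:,x+35:]=0
n,l,stt,c=cv2.connectedComponentsWithStats(m);print(stt[1:],c[1:])
print([proj(s,np.array([.668,-.156,z])+k*np.array([.995,.098,0])).round(1) for z in (.159,.177) for k in(-.024,.024)])
t=snapshot("scene");h=cv2.cvtColor(t["img"],cv2.COLOR_BGR2GRAY)
m=(t["img"][185:215,225:260].max(2)<50).astype(np.uint8);print(cv2.connectedComponentsWithStats(m)[2:])
print(proj(t,[.668,-.156,.168]),proj(t,[.668,-.156,.1785]))
E
```

```text
tcp_pos: [0.6701, -0.1556, 0.1206]
eef_rot: [0.001, -0.049, 0.999, -0.0]
wrist_force: [12.1, -1.5, -7.4]
tcp_pos: [0.6682, -0.155, 0.1212]
eef_rot: [-0.0, -0.049, 0.999, -0.0]
wrist_force: [-0.6, -0.1, 0.2]
time_s: 24.95
tcp_pos: [0.6679, -0.1549, 0.25]
eef_rot: [-0.001, -0.049, 0.999, 0.0]
wrist_force: [0.9, -0.3, -0.2]
grip_width: 0.0852
grasp_force: 0.0
[324.97703456 200.23576001] [324.9575455  203.49766677]
[[318 176  13  53 621]
 [344 190   1   1   1]
 [344 192   1   1   1]
 [344 195   1   1   1]
 [347 202   1   1   1]] [[324.43800322 201.9178744 ]
 [344.         190.        ]
 [344.         192.        ]
 [344.         195.        ]
 [347.         202.        ]]
[array([325. , 172.9]), array([325. , 221.1]), array([324.9, 176.7]), array([325. , 227.9])]
(array([[   0,    0,   35,   30, 1021],
       [   2,   11,    3,    2,    3],
       [  10,   10,    9,    9,   25],
       [   0,   12,    1,    1,    1]], dtype=int32), array([[17.1410382 , 14.51518119],
       [ 3.        , 11.33333333],
       [13.6       , 14.36      ],
       [ 0.        , 12.        ]]))
[240.58114064 197.74988511] [240.17212672 194.75243277]
```

```bash
cat >> h.py <<'E'
def dark(s,X,r=25,th=50):
    p=proj(s,X).astype(int);x0,y0=max(p[0]-r,0),max(p[1]-r,0)
    m=(s["img"][y0:p[1]+r,x0:p[0]+r].max(2)<th).astype(np.uint8)
    n,l,t,c=cv2.connectedComponentsWithStats(m)
    return [(np.round(c[i]+[x0,y0],1).tolist(),(t[i][:4]+[x0,y0,0,0]).tolist(),int(t[i][4])) for i in range(1,n) if t[i][4]>15]
E
python3 - <<'E'
from h import *
import pickle
t0=pickle.load(open("scene0.pkl","rb"));p0=pickle.load(open("top0.pkl","rb"));t=snapshot("scene");tp=snapshot("top");w=pickle.load(open("w8.pkl","rb"))
H=[.668,-.156,.168];print("H",dark(t0,H,12),dark(t,H,12))
for n,X in(("A",[.4341,.3545,.125]),("B",[.5521,-.3817,.1254])):
    for k in(t0,t,p0,tp):print(n,dark(k,X,14,70))
    print(n,"w",proj(w,X),dark(w,X,50))
E
```

```text
bash:  1403 Segmentation fault         python3 - <<'E'
from h import *
import pickle
t0=pickle.load(open("scene0.pkl","rb"));p0=pickle.load(open("top0.pkl","rb"));t=snapshot("scene");tp=snapshot("top");w=pickle.load(open("w8.pkl","rb"))
H=[.668,-.156,.168];print("H",dark(t0,H,12),dark(t,H,12))
for n,X in(("A",[.4341,.3545,.125]),("B",[.5521,-.3817,.1254])):
    for k in(t0,t,p0,tp):print(n,dark(k,X,14,70))
    print(n,"w",proj(w,X),dark(w,X,50))
E
```

```bash
python3 - <<'E'
from h import *
import pickle
t0=pickle.load(open("scene0.pkl","rb"));p0=pickle.load(open("top0.pkl","rb"));t=snapshot("scene");tp=snapshot("top");w=pickle.load(open("w8.pkl","rb"))
H=[.668,-.156,.168];print("H",dark(t0,H,12),dark(t,H,12))
for n,X in(("A",[.4341,.3545,.125]),("B",[.5521,-.3817,.1254])):
    for k in(t0,t,p0,tp):print(n,dark(k,X,14,70))
print("Bw",proj(w,[.5521,-.3817,.1254]),dark(w,[.5521,-.3817,.1254],60))
E
```

```text
H [([239.1, 199.1], [235, 195, 10, 9], 32)] [([239.2, 199.1], [235, 196, 10, 7], 24)]
A [([445.0, 247.1], [442, 241, 7, 14], 52)]
A [([444.9, 247.5], [443, 242, 5, 12], 40)]
A [([206.7, 222.1], [203, 220, 8, 6], 35)]
A [([206.5, 222.1], [203, 220, 8, 5], 31)]
B [([207.5, 149.8], [206, 148, 5, 6], 20), ([220.7, 163.1], [219, 158, 4, 11], 23)]
B [([207.5, 149.8], [206, 148, 5, 6], 20), ([221.1, 150.4], [219, 148, 5, 7], 27), ([220.7, 162.9], [219, 157, 4, 12], 24)]
B [([458.5, 184.7], [455, 182, 8, 6], 31)]
B [([445.6, 174.8], [445, 170, 3, 14], 26), ([458.7, 184.9], [456, 183, 7, 5], 27)]
Bw [96.00002157 45.85342828] [([92.5, 44.1], [67, 30, 53, 29], 874)]
```

The handle's pixels match those at the start, (239,199), so the plunger is home. Both lanterns are where they were. Next I'll hover over lantern A to read its bail yaw.

```bash
python3 -c "
from h import *
plan(.434,.3545,.25,1.669);plan(.434,.3545,.25,.32)"
```

```text
psi 1.669 yaw 0.0 shift [18.29 53.    0.07] q6 -0.326 tilt [-0.001  0.    -1.   ]
psi 1.669 yaw 1.349 shift [55.72 -6.18  0.07] q6 -0.326 tilt [-0.001  0.    -1.   ]
```

```bash
python3 -m pendant '[[[0,0,0,0.1125],[0,0,0,0.1125],[0,0,0,0.1125],[0,0,0,0.1125],[0,0,0,0.1125],[0,0,0,0.1125],[0,0,0,0.1125],[0,0,0,0.1125],[0,0,0,0.1125],[0,0,0,0.1125],[0,0,0,0.1125],[0,0,0,0.1115]]]' -1 | sed -n 2,3p
python3 -m pendant '[[[2.32,-0.26,0,0],[2.32,-0.26,0,0],[2.32,-0.26,0,0],[2.32,-0.26,0,0],[2.32,-0.26,0,0],[2.32,-0.26,0,0],[2.32,-0.26,0,0],[2.32,-0.26,0,0],[2.32,-0.26,0,0],[2.32,-0.26,0,0],[2.32,-0.26,0,0],[2.32,-0.26,0,0]]]' | sed -n 2,3p
python3 -m pendant '[[[2.32,-0.26,0,0],[2.32,-0.26,0,0],[2.32,-0.26,0,0],[2.32,-0.26,0,0],[2.32,-0.26,0,0],[2.32,-0.26,0,0],[2.32,-0.26,0,0],[2.32,-0.26,0,0],[2.32,-0.26,0,0],[2.32,-0.26,0,0],[2.32,-0.26,0,0],[2.32,-0.26,0,0]]]' | sed -n 2,3p
python3 -m pendant '[[[0,0,0,0],[0,0,0,0],[0,0,0,0],[0,0,0,0]]]' | sed -n 2,3p
python3 - <<'E'
from h import *
import pickle
w=snapshot("wrist");pickle.dump(w,open("wA.pkl","wb"));plan(.434,.3545,.084,.32)
w8=pickle.load(open("w8.pkl","rb"))
c=proj(w,[.434,.3545,.08]).astype(int);b=proj(w8,[.552,-.3815,.08]).astype(int)
def crop(s,c):
    x0=max(c[0]-50,0);y0=max(c[1]-70,0);print("origin",x0,y0);return cv2.resize(s["img"][y0:y0+150,x0:x0+100],(400,600),interpolation=cv2.INTER_CUBIC)
cv2.imwrite("pics/AB.png",np.hstack([crop(w,c),crop(w8,b)]))
print(c,b,dark(w,[.434,.3545,.127],60))
E
```

```text
tcp_pos: [0.6681, -0.155, 0.2508]
eef_rot: [-0.0, 0.588, 0.809, -0.0]
tcp_pos: [0.5503, 0.1003, 0.251]
eef_rot: [-0.0, 0.585, 0.811, -0.0]
tcp_pos: [0.4332, 0.3548, 0.251]
eef_rot: [0.0, 0.585, 0.811, -0.0]
tcp_pos: [0.4342, 0.3531, 0.2511]
eef_rot: [0.0, 0.586, 0.811, -0.0]
psi 0.319 yaw -0.001 shift [ 0.15  0.03 16.71] q6 1.935 tilt [ 0. -0. -1.]
origin 275 108
origin 78 0
[325 178] [128  55] [([325.7, 152.3], [310, 150, 30, 10], 70), ([326.8, 189.1], [319, 178, 16, 23], 293), ([272.4, 187.8], [267, 183, 11, 9], 20), ([280.7, 204.1], [276, 193, 9, 23], 64)]
```

View pics/AB.png

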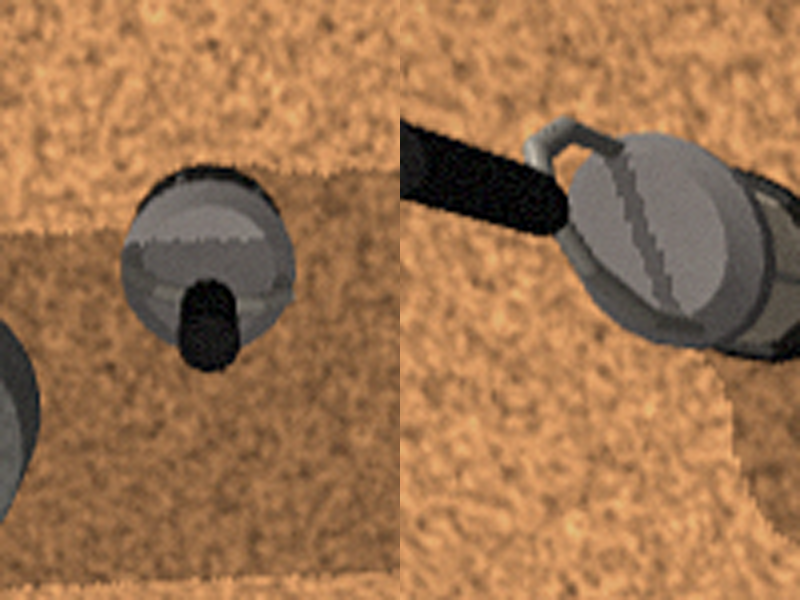

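The left crop, lantern A, shows the bail lying almost level behind the stem, with shoulders near crop (157,292) and (275,297). The right crop, lantern B, shows the bail feet at (620,150) and (700,325) and a shoulder at (565,125). I'll cast these as rays.

```bash
python3 - <<'E'
from h import *
import pickle
w=pickle.load(open("wA.pkl","rb"));w8=pickle.load(open("w8.pkl","rb"))
def line(s,p,q,z):
    a=onz(s,*p,z);b=onz(s,*q,z);d=b-a;print(z,(a+b)[:2]/2,"len",np.linalg.norm(d).round(4),"ang",np.arctan2(d[1],d[0]).round(3),(np.arctan2(d[1],d[0])%np.pi).round(3))
line(w,(314.2,181),(343.8,182.2),.09);line(w,(307.5,175),(347.5,175),.065)
line(w8,(133,37.5),(153,81.2),.06);line(w8,(119.2,31.2),(128,68.8),.078)
# stem tops: A blob bottom, triangulated stem positions refined with wrist
t=pickle.load(open("scene0.pkl","rb"))
print(tri(w,(326.8,189.1),t,(445,247.3)))
print("pred",proj(w,[.434,.3545,.150]),proj(w,[.434,.3545,.104]))
print("predB",proj(w8,[.552,-.3815,.150]),proj(w8,[.552,-.3815,.104]))
E
```

```text
0.09 [0.43805262 0.35404068] len 0.0353 ang 0.278 0.278
0.065 [0.43553876 0.35641547] len 0.0509 ang 0.319 0.319
0.06 [ 0.55214121 -0.37756317] len 0.0478 ang 0.408 0.408
0.078 [ 0.54687124 -0.38719688] len 0.0367 ang 0.154 0.154
(array([0.43552576, 0.35323729, 0.12470886]), np.float64(0.0011832330628658277))
pred [325.97399432 193.04381418] [325.91721889 182.79192333]
predB [74.049875   38.87117636] [112.52749476  50.83138077]
```

Lantern A's yaw is about 0.30 and lantern B's about 0.41. I'll descend on A and grip its stem.

```bash
python3 -m pendant '[[[0.1,0.1,3,0],[0,0,3,0],[0,0,3,0],[0,0,3,0],[0,0,2.5,0],[0,0,1.5,0],[0,0,0.7,0],[0,0,0,0],[0,0,0,0]]]' -1 | sed -n 2,4p
python3 -m pendant '[[[0,0,0,0],[0,0,0,0],[0,0,0,0],[0,0,0,0],[0,0,0,0],[0,0,0,0],[0,0,0,0],[0,0,0,0],[0,0,0,0],[0,0,0,0]]]' 1 60
python3 -m pendant '[[[0,0,-1,0],[0,0,-2,0],[0,0,-3,0],[0,0,-3,0],[0,0,-3,0],[0,0,-3,0],[0,0,-2,0],[0,0,-1,0],[0,0,0,0],[0,0,0,0]]]'
python3 -c "
from h import *
plan(.6499-.08,.1693-.008,.27,1.669)"
```

```text
tcp_pos: [0.435, 0.3549, 0.0847]
eef_rot: [0.0, 0.586, 0.811, 0.0]
wrist_force: [0.6, 0.3, 0.7]
time_s: 30.22
tcp_pos: [0.4348, 0.3553, 0.0845]
eef_rot: [0.0, 0.585, 0.811, 0.0]
wrist_force: [0.4, 0.4, 4.5]
grip_width: 0.0144
grasp_force: 58.6
time_s: 31.05
tcp_pos: [0.4344, 0.3551, 0.264]
eef_rot: [-0.0, 0.585, 0.811, -0.0]
wrist_force: [0.6, 0.0, -3.1]
grip_width: 0.0141
grasp_force: 58.9
psi 0.32 yaw -1.349 shift [-11.59 -20.61  -0.6 ] q6 1.936 tilt [-0. -0. -1.]
```

```bash
python3 -m pendant '[[[0,0,0,-0.1125],[0,0,0,-0.1125],[0,0,0,-0.1125],[0,0,0,-0.1125],[0,0,0,-0.1125],[0,0,0,-0.1125],[0,0,0,-0.1125],[0,0,0,-0.1125],[0,0,0,-0.1125],[0,0,0,-0.1125],[0,0,0,-0.1125],[0,0,0,-0.1]]]' | sed -n 2,3p
python3 -m pendant '[[[-1.16,-2.06,0,0],[-1.16,-2.06,0,0],[-1.16,-2.06,0,0],[-1.16,-2.06,0,0],[-1.16,-2.06,0,0],[-1.16,-2.06,0,0],[-1.16,-2.06,0,0],[-1.16,-2.06,0,0],[-1.16,-2.06,0,0],[-1.16,-2.06,0,0],[0,0,0,0],[0,0,0,0]]]'
python3 - <<'E'
from h import *
import pickle
plan(.6499-.08,.1693-.008,.2285,1.66);w=snapshot("wrist");pickle.dump(w,open("wAh.pkl","wb"))
# check hook tips + stem: sharp hook location via brightness/edges near predicted
for n,X in(("hook3",[.6499,.1693,.225]),("tip",[.6499-.025,.1693-.0025,.237])):print(n,proj(w,X))
print("stem",proj(w,[.57,.16,.31]),dark(w,[.57,.16,.31],60))
E
```

```text
tcp_pos: [0.4338, 0.3546, 0.2623]
eef_rot: [-0.001, -0.046, 0.999, -0.001]
time_s: 33.05
tcp_pos: [0.5676, 0.1588, 0.2623]
eef_rot: [-0.002, -0.042, 0.999, -0.0]
wrist_force: [-0.6, -0.7, -2.4]
grip_width: 0.0145
grasp_force: 59.0
psi 1.6554 yaw -0.0046 shift [-0.26  0.23  3.37] q6 0.188 tilt [-0.003 -0.001 -1.   ]
hook3 [330.31897873 307.03321181]
tip [330.21136736 289.6518937 ]
stem [328.57799276 277.13192268] [([327.2, 294.4], [268, 239, 120, 98], 7713)]
```

```bash
python3 - <<'E'
from h import *
import pickle
s,t,w=pickle.load(open("open.pkl","rb"))
c,sn=np.cos(.098),np.sin(.098)
W=lambda x,y,z:[.6455+c*x-sn*y,.0784+sn*x+c*y,z]
print("sleeve",proj(s,W(.0513,.045,.226)),dark(s,W(.0513,.045,.226),14,70))
print("sleeve w",proj(w,W(.0513,.045,.226)),dark(w,W(.0513,.045,.226),50)[:3])
for y in(-.09,.09):print("hook",proj(s,W(.0133,y,.225)).round(1),"tip",proj(s,W(-.0117,y,.237)).round(1), "composite",((proj(s,W(-.0117,y,.237))-[170,150])*2).round())
E
```

```text
sleeve [313.20443408 231.84616201] [([310.7, 232.0], [304, 227, 14, 11], 75)]
sleeve w [318.58502308 210.81225926] [([317.2, 211.6], [305, 182, 26, 58], 1266)]
hook [277.8 203.1] tip [283.7 194.3] composite [227.  89.]
hook [338.2 230.4] tip [344.  220.8] composite [348. 142.]
```

Predicted sleeve and hook tips agree with the pictures to 2–3 px, so I'll insert lantern A on hook 3.

```bash
python3 -m pendant '[[[-0.2,0.2,1.2,0],[0,0,1.2,0],[0,0,0.9,0],[0,0,0,0],[0,0,0,0],[0,0,0,0]]]'
python3 -c "
from h import *
plan(.6499,.1693,.2285,1.66)"
```

```text
time_s: 33.6
tcp_pos: [0.5696, 0.1625, 0.2316]
eef_rot: [0.0, -0.044, 0.999, 0.0]
wrist_force: [0.3, -0.1, -2.6]
grip_width: 0.0143
grasp_force: 59.0
psi 1.658 yaw -0.002 shift [-8.06 -0.04  0.31] q6 0.191 tilt [ 0.  0. -1.]
```

```bash
python3 -m pendant '[[[-1,0,0,0],[-1,0,0,0],[-1,0,0,0],[-1,0,0,0],[-1,0,0,0],[-1,0,0,0],[-1,0,0,0],[-1,0,0,0],[0,0,0,0],[0,0,0,0]]]'
python3 -m pendant '[[[0,0,0.5,0],[0,0,0.5,0],[0,0,0.4,0],[0,0,0.3,0],[0,0,0,0],[0,0,0,0]]]'
```

```text
time_s: 34.43
tcp_pos: [0.6496, 0.1691, 0.2312]
eef_rot: [0.0, -0.043, 0.999, 0.0]
wrist_force: [-1.0, -0.6, -3.7]
grip_width: 0.0142
grasp_force: 59.0
time_s: 34.93
tcp_pos: [0.6491, 0.169, 0.214]
eef_rot: [-0.0, -0.043, 0.999, -0.0]
wrist_force: [0.5, -0.7, -3.1]
grip_width: 0.0143
grasp_force: 59.0
```

```bash
python3 -m pendant '[[[0,0,0.2,0],[0,0,0.1,0],[0,0,0,0]]]' | sed -n 2,4p; python3 -m pendant '[[[0,0,0.15,0],[0,0,0,0],[0,0,0,0]]]'| sed -n 2,4p
```

```text
tcp_pos: [0.6496, 0.1691, 0.2114]
eef_rot: [0.0, -0.043, 0.999, 0.0]
wrist_force: [0.2, 0.9, -1.2]
tcp_pos: [0.6497, 0.1692, 0.211]
eef_rot: [0.001, -0.043, 0.999, 0.0]
wrist_force: [-1.6, 1.1, 5.9]
```

Seated: the force changed sign at 0.211, where expected. Release slowly and retreat.

```bash
python3 -m pendant '[[[0,0,-0.1,0],[0,0,0,0],[0,0,0,0]]]' | sed -n 4p; python3 -m pendant '[[[0,0,0,0],[0,0,0,0],[0,0,0,0],[0,0,0,0],[0,0,0,0],[0,0,0,0],[0,0,0,0],[0,0,0,0]]]' -0.1 | sed -n 4,6p
python3 -m pendant '[[[0,0,-1,0],[0,0,-2,0],[0,0,-3,0],[0,0,-3,0],[0,0,0,0],[0,0,0,0]]]'
python3 - <<'E'
from h import *
import pickle
w=snapshot("wrist");s=snapshot("scene");pickle.dump((w,s),open("hungA.pkl","wb"))
X=np.array([.6499,.1693,.225])
print("w pred top/base",proj(w,X+[0,0,.051]),proj(w,X+[0,0,.005]),dark(w,X+[0,0,.028],45))
print("s pred",proj(s,X+[0,0,.028]),dark(s,X+[0,0,.028],14,70))
plan(.552,-.378,.27,.408)
B=[.552,-.3795,.127]
print("B",proj(s,B),dark(s,B,14,70))
E
```

```text
wrist_force: [-0.5, 0.7, 4.2]
wrist_force: [-0.0, 0.6, -0.1]
grip_width: 0.0468
grasp_force: 0.0
time_s: 36.85
tcp_pos: [0.6503, 0.1693, 0.3025]
eef_rot: [0.002, -0.043, 0.999, 0.0]
wrist_force: [0.1, -0.4, -1.1]
grip_width: 0.0466
grasp_force: 0.0
w pred top/base [326.32530837 220.26385142] [326.17045193 202.34153638] [([305.3, 167.7], [302, 165, 9, 8], 23), ([326.4, 213.5], [317, 197, 21, 34], 563), ([290.8, 241.2], [281, 231, 22, 24], 428), ([344.3, 251.7], [324, 251, 37, 4], 78)]
s pred [338.56780187 221.4972012 ] [([338.0, 222.6], [336, 215, 5, 15], 44)]
psi 1.6575 yaw 1.2495 shift [-46.35 -30.64   3.01] q6 0.168 tilt [-0.001 -0.    -1.   ]
B [221.39850271 162.81938995] [([220.8, 163.2], [219, 158, 4, 11], 24)]
```

Lantern A hangs at the predicted spot, with its stem at (338,222.6) in the scene view. Now lantern B.

```bash
python3 -m pendant '[[[0,0,0,0.104],[0,0,0,0.104],[0,0,0,0.104],[0,0,0,0.104],[0,0,0,0.104],[0,0,0,0.104],[0,0,0,0.104],[0,0,0,0.104],[0,0,0,0.104],[0,0,0,0.104],[0,0,0,0.104],[0,0,0,0.104]]]' -1 | sed -n 2,3p
python3 -m pendant '[[[-2.9,-1.915,0,0],[-2.9,-1.915,0,0],[-2.9,-1.915,0,0],[-2.9,-1.915,0,0],[-2.9,-1.915,0,0],[-2.9,-1.915,0,0],[-2.9,-1.915,0,0],[-2.9,-1.915,0,0]]]' | sed -n 2,3p
python3 -m pendant '[[[-2.9,-1.915,0,0],[-2.9,-1.915,0,0],[-2.9,-1.915,0,0],[-2.9,-1.915,0,0],[-2.9,-1.915,0,0],[-2.9,-1.915,0,0],[-2.9,-1.915,0,0],[-2.9,-1.915,0,0],[0,0,2.5,0],[0,0,2.5,0],[0,0,0,0],[0,0,0,0]]]' | sed -n 2,3p
python3 - <<'E'
from h import *
import pickle
w=snapshot("wrist");s=snapshot("scene")
B=np.array([.552,-.3795,.127])
bw=dark(w,B,50);print(proj(w,B),bw);bs=dark(s,B,14,70);print(bs)
print(tri(w,bw[0][0],s,(220.8,163.2)))
for y in(-.378,-.3815):print(proj(w,[.552,y,.127]))
plan(.552,-.3795,.084,.408)
E
```

```text
tcp_pos: [0.6488, 0.1689, 0.299]
eef_rot: [-0.001, 0.551, 0.835, -0.001]
tcp_pos: [0.6, -0.1062, 0.2993]
eef_rot: [-0.001, 0.549, 0.836, -0.001]
tcp_pos: [0.5518, -0.3778, 0.2487]
eef_rot: [-0.002, 0.549, 0.836, 0.0]
[325.54385851 191.30019844] [([327.4, 156.5], [309, 153, 35, 13], 90), ([324.6, 193.3], [317, 182, 16, 23], 297)]
[([220.8, 163.2], [219, 158, 4, 11], 24)]
(array([ 0.55157495, -0.3549319 ,  0.13599384]), np.float64(0.03373884825846346))
[326.1056965  190.04223484]
[324.79700985 192.9724037 ]
psi 0.4101 yaw 0.0021 shift [-0.05 -0.18 16.77] q6 0.561 tilt [ 0.001 -0.    -1.   ]
```

```bash
python3 -m pendant '[[[-0.2,-0.2,3,0],[0,0,3,0],[0,0,3,0],[0,0,3,0],[0,0,2.5,0],[0,0,1.5,0],[0,0,0.6,0],[0,0,0,0],[0,0,0,0]]]' -1 | sed -n 2,4p
python3 -m pendant '[[[0,0,0,0],[0,0,0,0],[0,0,0,0],[0,0,0,0],[0,0,0,0],[0,0,0,0],[0,0,0,0],[0,0,0,0],[0,0,0,0],[0,0,0,0]]]' 1 60
python3 -m pendant '[[[0,0,-1,0],[0,0,-2,0],[0,0,-3,0],[0,0,-3,0],[0,0,-3,0],[0,0,-3,0],[0,0,-2,0],[0,0,-1,0],[0,0,0,0],[0,0,0,0]]]'
python3 -c "
from h import *
plan(.6675-.08,-.0099-.008,.27,1.669)"
```

```text
tcp_pos: [0.5531, -0.3816, 0.0864]
eef_rot: [0.001, 0.548, 0.836, -0.0]
wrist_force: [-0.6, 0.3, 0.7]
time_s: 41.3
tcp_pos: [0.5521, -0.3814, 0.0851]
eef_rot: [0.0, 0.549, 0.836, -0.0]
wrist_force: [-2.0, 0.1, 4.6]
grip_width: 0.0146
grasp_force: 58.5
time_s: 42.13
tcp_pos: [0.5522, -0.3812, 0.2645]
eef_rot: [0.0, 0.549, 0.836, 0.0]
wrist_force: [0.6, 0.0, -2.5]
grip_width: 0.0146
grasp_force: 58.7
psi 0.4096 yaw -1.2594 shift [-7.08 35.81 -0.55] q6 0.557 tilt [ 0. -0. -1.]
```

```bash
python3 -m pendant '[[[0,0,0,-0.105],[0,0,0,-0.105],[0,0,0,-0.105],[0,0,0,-0.105],[0,0,0,-0.105],[0,0,0,-0.105],[0,0,0,-0.105],[0,0,0,-0.105],[0,0,0,-0.105],[0,0,0,-0.105],[0,0,0,-0.105],[0,0,0,-0.105]]]' | sed -n 2,3p
python3 -m pendant '[[[-0.59,2.984,0,0],[-0.59,2.984,0,0],[-0.59,2.984,0,0],[-0.59,2.984,0,0],[-0.59,2.984,0,0],[-0.59,2.984,0,0],[-0.59,2.984,0,0],[-0.59,2.984,0,0],[-0.59,2.984,0,0],[-0.59,2.984,0,0],[-0.59,2.984,0,0],[-0.59,2.984,0,0]]]' | sed -n 2,3p
python3 -m pendant '[[[0,0,1.2,0],[0,0,1.2,0],[0,0,0.9,0],[0,0,0,0],[0,0,0,0],[0,0,0,0]]]'
python3 -c "
from h import *
plan(.6675,-.0099,.2315,1.669)"
```

```text
tcp_pos: [0.5515, -0.3807, 0.2626]
eef_rot: [-0.001, -0.052, 0.999, 0.001]
tcp_pos: [0.5863, -0.0164, 0.2629]
eef_rot: [-0.001, -0.049, 0.999, 0.0]
time_s: 44.63
tcp_pos: [0.5871, -0.0183, 0.2317]
eef_rot: [-0.0, -0.049, 0.999, -0.0]
wrist_force: [0.0, -0.2, -2.7]
grip_width: 0.0143
grasp_force: 59.0
psi 1.6688 yaw -0.0002 shift [-8.08  0.05  0.02] q6 -0.129 tilt [-0. -0. -1.]
```

```bash
python3 -m pendant '[[[-1,0,0,0],[-1,0,0,0],[-1,0,0,0],[-1,0,0,0],[-1,0,0,0],[-1,0,0,0],[-1,0,0,0],[-1.05,0,0,0],[0,0,0,0],[0,0,0,0]]]' | sed -n 2,4p
python3 -m pendant '[[[0,0,0.5,0],[0,0,0.5,0],[0,0,0.4,0],[0,0,0.3,0],[0,0,0,0],[0,0,0,0]]]' | sed -n 2,4p
python3 -m pendant '[[[0,0,0.2,0],[0,0,0.1,0],[0,0,0,0]]]' | sed -n 2,4p; python3 -m pendant '[[[0,0,0.1,0],[0,0,0,0],[0,0,0,0]]]'| sed -n 2,5p
```

```text
tcp_pos: [0.6676, -0.0104, 0.2316]
eef_rot: [-0.0, -0.049, 0.999, -0.0]
wrist_force: [0.4, 0.2, -3.3]
tcp_pos: [0.667, -0.0099, 0.2145]
eef_rot: [-0.0, -0.049, 0.999, -0.0]
wrist_force: [-0.0, 0.1, -2.9]
tcp_pos: [0.6675, -0.0099, 0.2119]
eef_rot: [0.0, -0.049, 0.999, -0.0]
wrist_force: [-0.4, -0.9, -0.2]
tcp_pos: [0.6676, -0.0099, 0.2116]
eef_rot: [0.001, -0.049, 0.999, -0.0]
wrist_force: [-1.0, 0.6, 4.4]
grip_width: 0.0142
```

```bash
python3 -m pendant '[[[0,0,0,0],[0,0,0,0],[0,0,0,0],[0,0,0,0],[0,0,0,0],[0,0,0,0],[0,0,0,0],[0,0,0,0]]]' -0.1 | sed -n 4,6p
python3 -m pendant '[[[0,0,-1,0],[0,0,-2,0],[0,0,-3,0],[0,0,-3,0],[0,0,-1,0],[0,0,0,0]]]' | sed -n 2p
python3 -m pendant '[[[2,0,0,0],[2,0,0,0],[3,0,0,0],[3,0,0,0],[3,0,0,0],[3,0,0,0],[3,0,0,0],[3,0,0,0],[0,0,0,0],[0,0,0,0],[0,0,0,0],[0,0,0,0]]]' 
python3 - <<'E'
from h import *
import pickle
s=snapshot("scene");t=snapshot("top");t0=pickle.load(open("scene0.pkl","rb"));p0=pickle.load(open("top0.pkl","rb"))
for n,X in(("hook3",[.6499,.1693,.225]),("hook1",[.6675,-.0099,.225])):
    X=np.array(X)+[0,0,.028];a=dark(s,X,14,70);b=dark(t,X,14,70);print(n,proj(s,X),a,proj(t,X),b)
H=[.668,-.156,.168];print("H",dark(t0,H,12),dark(s,H,12))
# any other stem-like dark things: stems elsewhere / bystander change
d=cv2.absdiff(s["img"],t0["img"]).max(2)>60
n,l,q,c=cv2.connectedComponentsWithStats(cv2.morphologyEx(d.astype(np.uint8),cv2.MORPH_OPEN,np.ones((3,3))))
print([(c[i].round().tolist(),int(q[i][4])) for i in range(1,n) if q[i][4]>25])
E
```

```text
wrist_force: [0.4, -1.1, 0.2]
grip_width: 0.0468
grasp_force: 0.0
tcp_pos: [0.6683, -0.01, 0.3146]
time_s: 48.63
tcp_pos: [0.4492, -0.0316, 0.3102]
eef_rot: [-0.0, -0.049, 0.999, -0.0]
wrist_force: [-0.3, 1.2, -0.4]
grip_width: 0.0471
grasp_force: 0.0
hook3 [338.56780187 221.4972012 ] [([338.0, 222.6], [336, 215, 5, 16], 51)] [266.61676115 138.49699861] [([277.6, 126.6], [276, 124, 4, 6], 23), ([266.2, 138.5], [263, 134, 8, 10], 47)]
hook1 [277.21178998 194.34213736] [([277.2, 195.4], [276, 188, 4, 15], 47)] [333.86016016 132.73091946] [([328.8, 137.5], [319, 129, 18, 17], 131), ([341.4, 142.6], [337, 140, 10, 6], 57)]
H [([239.1, 199.1], [235, 195, 10, 9], 32)] [([239.1, 199.0], [235, 195, 10, 9], 25)]
[([324.0, 22.0], 1338), ([568.0, 2.0], 62), ([585.0, 8.0], 100), ([609.0, 58.0], 5278), ([446.0, 16.0], 81), ([444.0, 23.0], 45), ([500.0, 32.0], 158), ([440.0, 37.0], 28), ([495.0, 48.0], 53), ([430.0, 76.0], 38), ([480.0, 90.0], 81), ([325.0, 102.0], 1138), ([389.0, 101.0], 133), ([457.0, 136.0], 1115), ([584.0, 124.0], 159), ([387.0, 132.0], 126), ([576.0, 152.0], 1546), ([221.0, 163.0], 67), ([224.0, 189.0], 368), ([277.0, 195.0], 107), ([338.0, 222.0], 109), ([272.0, 221.0], 81), ([282.0, 232.0], 168), ([353.0, 228.0], 129), ([311.0, 232.0], 159), ([445.0, 247.0], 76), ([339.0, 257.0], 435), ([438.0, 276.0], 461)]
```

```bash
python3 - <<'E'
from h import *
t=snapshot("top");s=snapshot("scene")
for nm,im,(x0,y0,x1,y1) in(("top",t["img"],(58,295,285,400)),("top2",t["img"],(380,160,600,400)),("scene",s["img"],(470,150,640,260))):
    r=im[y0:y1,x0:x1];h=cv2.cvtColor(r,cv2.COLOR_BGR2HSV);m=((h[...,1]<70)|(h[...,2]<55)).astype(np.uint8)
    n,l,q,c=cv2.connectedComponentsWithStats(m);print(nm,[((c[i]+[x0,y0]).round().tolist(),q[i][2:].tolist()) for i in range(1,n) if q[i][4]>30])
st()
E
```

```text
top [([259.0, 381.0], [70, 45, 2139])]
top2 [([387.0, 275.0], [20, 240, 3401]), ([537.0, 204.0], [60, 71, 2477]), ([428.0, 240.0], [9, 30, 47]), ([598.0, 241.0], [3, 36, 70]), ([487.0, 241.0], [28, 26, 387])]
scene [([518.0, 155.0], [40, 15, 359]), ([621.0, 181.0], [38, 58, 309]), ([600.0, 248.0], [79, 33, 1575])]
{'time_s': 48.833, 'joints': [-0.07, 0.095, 0.087, 1.564, -0.0, -0.169], 'tcp_pos': [0.449, -0.032, 0.31], 'eef_rot': [-0.0, -0.049, 0.999, 0.0], 'wrist_force': [0.283, 0.016, -0.523], 'grip_width': 0.047, 'grasp_force': 0.0}
```

```bash
python3 -m pendant '[[[0,0,0,0],[0,0,0,0],[0,0,0,0],[0,0,0,0],[0,0,0,0],[0,0,0,0],[0,0,0,0],[0,0,0,0],[0,0,0,0],[0,0,0,0],[0,0,0,0],[0,0,0,0]]]' | head -1; python3 -c "
from h import *
print(manip.close_job())"
```

```text
time_s: 49.83
the job is handed in; nothing more can be done
None
```

I handed the job in at about 50 s: in the last images the rail is open with the plunger home, both lanterns present hang upright on hooks 1 and 3, and no bystander appears moved (no verdict was returned).

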